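# Shut a turnover drill jig, tug-test its hooks and turn it over

## Robot

A 6-joint arm with a two-finger parallel gripper is mounted at the origin on a cart in front of the work surface, level with it; the furniture and walls round the work are solid. World frame = base frame: x ahead of the robot, y to its left, z up, the work surface at z = 0. Lengths are in m, angles in rad, forces in N, time in s.
With the tool pointing down it reaches from about 0.3 to 0.75 m from the base axis. Payload 8.5 kg.
Tool frame: the origin (TCP) lies at the very end of the fingers, on their centre line; the grasp point (between the pads) lies 19 mm behind it; z points along the fingers, y is the direction in which the jaws open and shut (so a half turn about z gives the same grasp; the last joint's range is limited). The gripper opens to 88 mm and grips with 3 to 60 N. Pads are 18 mm wide; open, the fingers measure 123 mm over their backs; the gripper's body (75 mm by 187 mm) begins 45 mm behind the grasp point.
Start: joints at [0.979, 0.381, 1.297, -0, 1.464, -0.215], TCP at [0.202, 0.511, 0.239] pointing down, gripper open.
Joint ranges: [-3.11, 3.11], [-0.89, 2.33], [0.22, 2.48], [-1.42, 4.56], [0.17, 2.85], [-2.88, 2.88]. Speed limits (rad/s): [2.39, 2.39, 3.14, 3.14, 3.14, 3.14].

## Interface

Orientations are given as a unit quaternion [x, y, z, w].
In Python, from rig import telemetry, viewer, order gives the robot as it stands.
- The arm moves only by the tool jog_arm, never from a script. Its arguments are lists of equal length, an entry for each row: "delta_pos": the shift along the tool's x, y, z in mm, a list of three; "yaw": the turn about the tool's z in degrees. A call has 1 to 10 rows; each row is the pose to reach, as a shift and turn from the pose commanded when the call began, along the tool's axes at that moment; what a row does not reach only later rows make up. A row lasts 1/12 s, in which the tool goes at most 41.7 mm and 7.16 degrees, less where a joint would pass 70% of its speed; a pose out of reach is approached as far as the arm can. A call with a gripper value outside its range is refused whole. "fingers" is the closure, from 0 (fully open) to 1 (shut), set as the call begins (left out, the last holds). The fingers move at their own pace and stop on an object; "force" is the grip in N (left out, the last holds). Time passes only in rows, so rows that repeat a pose let the fingers close. It gives the time, the measured TCP pose, the force and the opening at its end, in the units of the state.
- telemetry.state(): the state, without advancing time (a new reading comes with each control period).
- viewer.snapshot(name): name is "side" or "top"; returns the picture (420x560x3 uint8, red, green, blue); there is no depth.
- viewer.camera_info(name): a dict with "intrinsics" (3x3 intrinsics, pixels), "world_from_camera" (4x4, takes a point from camera to world coordinates). Camera axes: x right, y up, looking along -z (the intrinsics and any distortion apply to the point x, -y, -z); pixel columns grow to the right and rows downward; lengths in m; the calibration is good to about 2 mm. A picture is of the moment at which its call begins. camera_info takes no time and is no camera call.
- order.job_done(): hands the job in, once; it reports no verdict.
The state is a dict: "t": time; "joint_positions": joint angles; "joint_velocities": joint speeds; "effort": joint torques, N m; "tcp_pos": TCP position; "tcp_rot": TCP orientation; "wrist_force": force on the tool from outside, world axes, zero at the start; "torque": the same for the moment, N m; "width": opening from 0.0 (shut) to 1.0 (fully open).
Only numpy, scipy, OpenCV 4.12 (cv2) and the standard library are available. Lean on these libraries where they do the work, as an engineer would, in place of code of your own. Each camera call takes 0.05 s, during which the arm holds its last target.

## Task

Put the loose black cover on the drill jig, over the wooden blank that lies in it, and press it down evenly until the orange hook at each end has clicked over it. Then prove the hooks: holding only the cover's grip bar, tug straight up until the jig hangs level, clear of the bench, for about a second, and set it back down on the bench and let go. Only then turn the jig upside down, without dropping or toppling it, and leave it standing on the cover's four feet inside the batten frame of the plywood board, drill bushings up and blank still shut in, with the rest of the bench undisturbed.

Things in the scene. Friction and masses are not known exactly. Their poses are not given: they have to be found in the camera images.
- jig: Aluminium drill jig: open-topped box, upright on the bench at the start. Origin: centre of its underside (drill plate, three flush steel bushings); x across, y along its 98 mm length, z up. 52 mm wide; on each side a flat raised grip land at x = +-30 (|y| to 30, z 3 to 43). Cavity 44 (x) by 66 (y) mm, floor z = 10, rim z = 44. A sprung orange hook at each end, to z = 57. Half a turn about z changes nothing
- jig_middle (a point): Middle of the shut jig: 35 mm above jig's origin along its z, axes the same. Shut, it is 70 mm high over the cover's feet, weighs up to 0.8 kg, centre of mass near z = 26 of the jig. Each end has two flat-faced corner posts (|x| 14 to 26, |y| to 49, z 0 to 44), beyond the hooks, on which it stands stably on end
- hook_a (a joint): Hook at the jig's +y end, turning about a cross pin low down; 0 = at rest, positive = pushed outward (about 0.08 as the cover passes); a spring shuts it. The nose (underside at jig z = 49) overhangs the shut cover's end by 3.5 mm; its top is a 45 degree ramp. The cover set down on both ramps rests 11 mm above home; 6 to 10 N a hook then pushes it home, both together or one after the other
- hook_b (a joint): The same hook at the jig's -y end
- blank: Maple blank 40x60x18 mm (x, y, z), loose in the jig's cavity with about 1 mm of play under the shut cover. Origin: centre of its underside; when in place 10 mm above jig's origin
- cover: Loose black cover (0.15 kg), feet up on the bench. Origin: centre of the plug's underside; x across, y along, z up. Plug 39 (x) by 62 (y), z 0 to 15, lowest 8 mm tapered in by 4; plate 52 by 80, z 15 to 23 (end ledges to 19); four 12 mm feet at (+-19, +-27) to z = 41; grip bar on top. Shut: axes as the jig's or half a turn about z from them, origin 29 mm above the jig's. Lies at one of two spots
- grip_bar (a point): Middle of the cover's aluminium grip bar, 31 mm above cover's origin, axes as cover; the bar is 14 mm wide along x and 36 long along y, from z = 23 to z = 39 of the cover (top 68 mm above the jig's underside when shut). Pressing on its top towards one end pushes that end home
- cover_end_a (a point): Top of the cover's +y end ledge, (0, 38, 19) mm in cover; 48 mm above the jig's underside when shut
- cover_end_b (a point): Top of the cover's -y end ledge, (0, -38, 19) mm in cover; 48 mm above the jig's underside when shut
- board: Fixed plywood drilling board, 136 (x) by 184 (y) by 12 mm thick; origin: centre of its underside. On it battens 14 mm wide and 10 mm high (tops 22 mm above the bench) frame a rectangle 76 (x) by 114 (y) mm inside
- nest (a point): Centre of the batten frame, on the board's top (12 mm above the bench); axes as board
- cork_block: Bystander: cork sanding block, 64x107x35 mm; lies where the cover does not, of their two spots. Leave it where it is
- screw_tin: Bystander: open round tin of screws, 78 mm across, 30 mm high. Leave it where it is
- bench_brush: Bystander: black bristle brush block, 46x105x34 mm. Leave it where it is
- spring_clamp: Bystander: black and orange spring clamp lying flat, 78x145x26 mm. Leave it where it is
- pencil: Bystander: flat red pencil, 12x159x8 mm. Leave it where it is
- glue_bottle: Bystander: white bottle with a red nozzle, 83 mm across, 296 mm tall. Leave it where it is
- plane: Bystander: wooden hand plane, 58x210x102 mm. Leave it where it is
Not all that is in view belongs to the job. Leave any purple look-alike of the cover alone.

How it is judged:
On the way, in this order (a step that is already met when the one before it is completed fails the run):
1. the cover is on the upright jig, both of its ends home under the hooks (z of cover_end_a in the frame of jig between 0.0455 and 0.0497 m and z of cover_end_b in the frame of jig between 0.0455 and 0.0497 m and value of joint each of hook_a, hook_b below 0.035 rad and angle between jig's own z axis and vertical below 0.2 rad), for 0.2 s.
2. tug test: the jig hangs level from the cover, its underside at least 4 mm above the bench, the fingers touching the cover only, for 0.4 s (all of step 1 and height (world z) of jig above 0.004 m and contact force between the fingers and jig below 0.3 N and contact force between the fingers and cover above 1 N), for 0.4 s.
3. the jig is set back down upright on the bench and let go (z of cover_end_a in the frame of jig between 0.0455 and 0.0497 m and z of cover_end_b in the frame of jig between 0.0455 and 0.0497 m and value of joint each of hook_a, hook_b below 0.035 rad and height (world z) of jig below 0.003 m and angle between jig's own z axis and vertical below 0.05 rad and linear speed of jig below 0.02 m/s and contact force between the fingers and cover below 0.1 N), for 0.1 s.
At the end, for the whole second after the job is handed in: The jig stands still upside down (within 3 degrees) on the cover's feet on the board, inside the battens (middle within 14 mm of the frame's centre, long sides along the frame's within 11 degrees), cover ends within 2 mm of home under both hooks, blank inside (z of cover_end_a in the frame of jig between 0.0455 and 0.0497 m and z of cover_end_b in the frame of jig between 0.0455 and 0.0497 m and value of joint each of hook_a, hook_b below 0.035 rad and angle between jig's own z axis and vertical above 3.08 rad and height (world z) of jig between 0.078 and 0.086 m and horizontal distance between jig_middle and nest below 0.014 m and angle between the y axis of jig and the y axis of board, either way round below 0.2 rad and z of blank in the frame of jig between 0.006 and 0.016 m and distance between blank and jig_middle below 0.032 m and linear speed of jig below 0.01 m/s and angular speed of jig below 0.1 rad/s); the robot touches nothing.
It fails at once if the jig is dropped or toppled (turns faster than 6 rad/s or moves faster than 0.9 m/s) (angular speed of jig above 6 rad/s or linear speed of jig above 0.9 m/s).
It fails at once if a bystander is moved by more than 25 mm (distance of any of cork_block, screw_tin, bench_brush, spring_clamp, pencil, glue_bottle, plane from where it was at the start of the episode above 0.025 m).
It also fails if it takes over 72 s, if anything falls off the work surface, if the arm or the gripper's body presses on something with over 40 N, if the wrist force passes 120 N, or if a joint passes its speed limit or range.

## Working session

There is one attempt and no reset: what is moved stays moved. The work goes in short steps, Python scripts to look and compute and a tool call to move; the robot and the scene stay as the last step left them, time stands still between calls to the robot, and variables do not carry over. Pictures are saved under pics/ and viewed, and the job is handed in when it is done.

Besides the shell and the picture viewer there is one more tool, called after "Request:" as a command line: name --pt "numbers of a row" for each row, then --argument value for the rest. jog_arm: Moves the arm, as the interface text tells. Its arguments: {"type":"object","properties":{"delta_pos":{"type":"array","items":{"type":"array","items":{"type":"number"}}},"yaw":{"type":"array","items":{"type":"number"}},"fingers":{"type":"number"},"force":{"type":"number"}},"required":["delta_pos","yaw"]}

```bash
mkdir -p pics; ls
python3 - <<'E'
from rig import telemetry, viewer
import cv2
for n in ("side","top"):
    im=viewer.snapshot(n); cv2.imwrite(f"pics/{n}0.png",im[:,:,::-1])
    i=viewer.camera_info(n); print(n,i)
print(telemetry.state())
E
```

```text
pics
side {'intrinsics': array([[536.48401126,   0.        , 281.59944505],
       [  0.        , 536.48401126, 209.19996986],
       [  0.        ,   0.        ,   1.        ]]), 'world_from_camera': array([[-9.41276504e-01,  1.82664311e-01, -2.83958257e-01,
         2.92203170e-02],
       [-3.37636317e-01, -5.07967782e-01,  7.92445865e-01,
         1.35294679e+00],
       [ 5.09932156e-04,  8.41785294e-01,  5.39812244e-01,
         9.82745598e-01],
       [ 0.00000000e+00,  0.00000000e+00,  0.00000000e+00,
         1.00000000e+00]])}
top {'intrinsics': array([[469.56177155,   0.        , 283.13111418],
       [  0.        , 469.56177155, 212.92109369],
       [  0.        ,   0.        ,   1.        ]]), 'world_from_camera': array([[ 0.00625393,  0.99527602, -0.09688412,  0.38752298],
       [-0.99996541,  0.00569322, -0.0060628 ,  0.02234862],
       [-0.00548258,  0.09691868,  0.9952772 ,  1.29324305],
       [ 0.        ,  0.        ,  0.        ,  1.        ]])}
{'t': 0.1, 'joint_positions': array([ 9.78704091e-01,  3.81142225e-01,  1.29814075e+00, -1.15215054e-05,
        1.46357227e+00, -2.15290408e-01]), 'joint_velocities': array([ 2.32142470e-04, -2.68281932e-03, -2.50462288e-03, -9.66834782e-05,
       -1.97554083e-03, -1.27050497e-03]), 'effort': array([ 3.52813404e-03, -4.38652182e+01, -2.24913776e+01,  7.14968517e-02,
        3.41477548e-02, -7.69325356e-05]), 'tcp_pos': array([0.20223651, 0.5112144 , 0.23820711]), 'tcp_rot': array([ 1.87287698e-01,  9.82304901e-01, -5.82799883e-04, -2.42715776e-04]), 'wrist_force': array([ 0.31465624,  0.33244712, -0.34397427]), 'torque': array([-0.03474627,  0.0156206 , -0.0280198 ]), 'width': 0.9973323298713658}
```

View pics/top0.png

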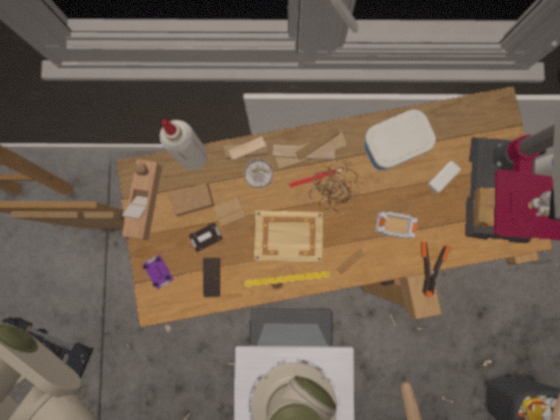

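View pics/side0.png

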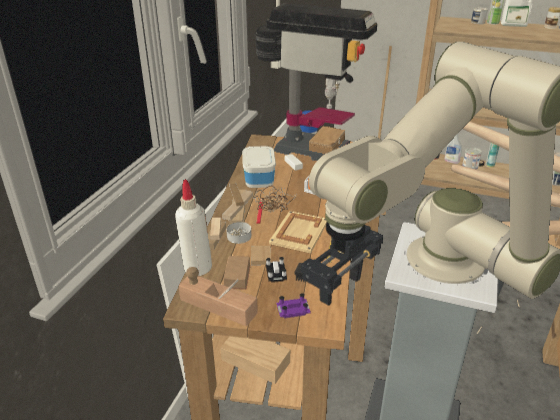

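Run:
```python
import cv2,numpy as np
t=cv2.imread("pics/top0.png"); s=cv2.imread("pics/side0.png")
def c(im,x0,y0,x1,y1): return cv2.resize(im[y0:y1,x0:x1],(400,300),interpolation=cv2.INTER_CUBIC)
a=np.vstack([np.hstack([c(t,170,207,250,267),c(t,357,195,437,255)]),np.hstack([c(t,245,200,333,266),c(s,230,200,330,275)])])
cv2.imwrite("pics/z0.png",a)
```

```text
(no output)
```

View pics/z0.png

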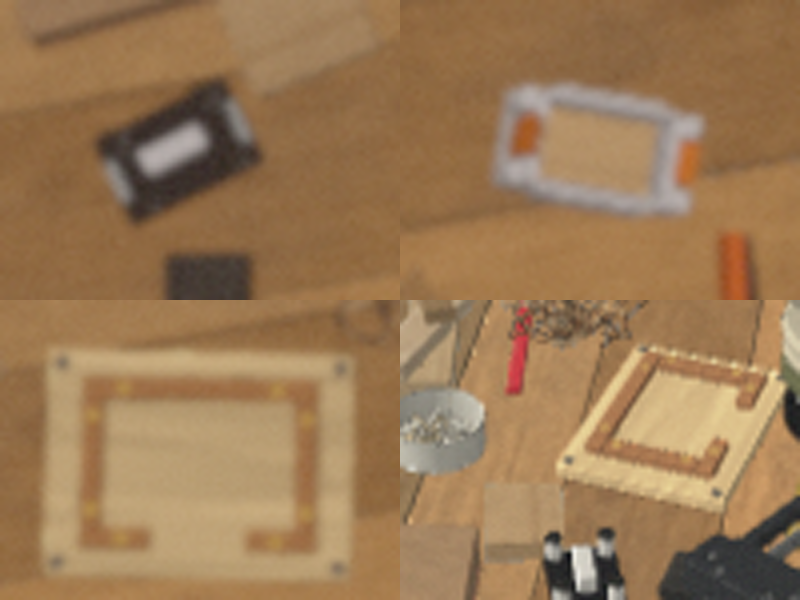

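```bash
cat > h.py <<'E'
import cv2,numpy as np
from rig import telemetry, viewer
def ray(name,uv):
    i=viewer.camera_info(name);K=i["intrinsics"];T=i["world_from_camera"]
    uv=np.atleast_2d(np.asarray(uv,float))
    d=np.c_[(uv[:,0]-K[0,2])/K[0,0],-(uv[:,1]-K[1,2])/K[1,1],-np.ones(len(uv))]@T[:3,:3].T
    return T[:3,3],d
def onz(name,uv,z):
    o,d=ray(name,uv); return o+d*((z-o[2])/d[:,2])[:,None]
def proj(name,P):
    i=viewer.camera_info(name);K=i["intrinsics"];T=i["world_from_camera"]
    c=(np.atleast_2d(P)-T[:3,3])@T[:3,:3]; return np.c_[K[0,0]*c[:,0]/-c[:,2]+K[0,2],-K[1,1]*c[:,1]/-c[:,2]+K[1,2]]
def rect(name,mask,z):
    c=max(cv2.findContours(mask,cv2.RETR_EXTERNAL,cv2.CHAIN_APPROX_NONE)[0],key=cv2.contourArea)[:,0]
    P=onz(name,c,z)[:,:2]*1000
    (cx,cy),(w,h),a=cv2.minAreaRect(P.astype(np.float32)); 
    if w<h: w,h=h,w; a+=90
    return (cx,cy),(w,h),(a+90)%180-90
def up(im,k,x0,y0,x1,y1): return cv2.resize(im[y0:y1,x0:x1],None,fx=k,fy=k,interpolation=cv2.INTER_CUBIC)
def st():
    from scipy.spatial.transform import Rotation as R
    s=telemetry.state(); M=R.from_quat(s["tcp_rot"]).as_matrix()
    print("t %.2f tcp %s w %.4f F %s T %s"%(s["t"],np.round(s["tcp_pos"]*1000,1),s["width"]*88,np.round(s["wrist_force"],1),np.round(s["torque"],2)))
    print("tx",np.round(M[:,0],4),"ty",np.round(M[:,1],4), "j6 %.2f"%s["joint_positions"][5]); return s,M
E
python3 - <<'E'
from h import *
im=cv2.imread("pics/top0.png"); g=im.max(2).astype(int); hsv=cv2.cvtColor(im,cv2.COLOR_BGR2HSV)
def sub(b,k=1):
    m=np.zeros(g.shape,np.uint8); x0,y0,x1,y1=b; return m
for nm,b,f,z in [("bar",(194,227,218,247),lambda H:(H[...,2]>125)&(H[...,1]<60),.039),
              ("coverdark",(186,220,226,254),lambda H:(H[...,2]<75)|(H[...,1]<60),.021),
              ("jig",(370,205,425,246),lambda H:(H[...,1]<70),.044),
              ("board",(247,203,331,266),lambda H:(H[...,2]>150)&(H[...,1]<125),.012),
              ("orange",(370,205,422,246),lambda H:(H[...,1]>190)&(H[...,0]<14),.057),
              ("brush",(195,250,230,300),lambda H:(H[...,2]<75),.034)]:
    x0,y0,x1,y1=b; H=cv2.cvtColor(im[y0:y1,x0:x1],cv2.COLOR_BGR2HSV)
    m=f(H).astype(np.uint8)*255
    n,l,s,c=cv2.connectedComponentsWithStats(m)
    print(nm,[(s[k,4],np.round(onz("top",c[k]+[x0,y0],z)[0]*1000,1)) for k in range(1,n) if s[k,4]>6])
    mm=np.zeros(g.shape,np.uint8); mm[y0:y1,x0:x1]=m
    print("   rect",rect("top",mm,z))
    cv2.imwrite(f"pics/m_{nm}.png",up(mm,6,*b))
st()
E
```

```text
bar [(np.int32(7), array([463.8, 207.5,  39. ])), (np.int32(74), array([445.4, 241. ,  39. ]))]
   rect ((445.3510437011719, 240.599365234375), (35.65658187866211, 14.442211151123047), -62.912513732910156)
coverdark [(np.int32(473), array([445.1, 241.2,  21. ]))]
   rect ((444.8892822265625, 240.94476318359375), (78.40400695800781, 46.40000534057617), -62.88911056518555)
jig [(np.int32(484), array([ 479.5, -271.2,   44. ]))]
   rect ((479.84356689453125, -271.37359619140625), (106.42491149902344, 63.44379806518555), 80.77245330810547)
board [(np.int32(2987), array([448.3,  16.2,  12. ]))]
   rect ((453.0484924316406, 15.735450744628906), (190.2884979248047, 148.87400817871094), 89.24064636230469)
orange []
   rect ((486.2099609375, -230.88670349121094), (8.412675857543945, 2.4844272136688232), -19.04962921142578)
brush [(np.int32(521), array([337.6, 220.3,  34. ]))]
   rect ((337.859130859375, 220.984375), (95.32902526855469, 37.41767501831055), 1.1291581392288208)
t 0.10 tcp [202.2 511.2 238.2] w 87.7652 F [ 0.3  0.3 -0.3] T [-0.03  0.02 -0.03]
tx [-9.298e-01  3.679e-01  3.000e-04] ty [ 0.3679  0.9298 -0.0012] j6 -0.22
```

Request:
jog_arm --pt "-325 -162 0" --pt "-325 -162 0" --pt "-325 -162 0" --pt "-325 -162 60" --pt "-325 -162 100" --pt "-325 -162 130" --pt "-325 -162 130" --pt "-325 -162 130" --pt "-325 -162 130" --pt "-325 -162 130" --yaw '[41.3, 41.3, 41.3, 41.3, 41.3, 41.3, 41.3, 41.3, 41.3, 41.3]' --fingers 0.5 --force 40

```text
t: 0.93
tcp_pos: [0.4461, 0.2384, 0.1064]
tcp_rot: [0.523, 0.853, -0.001, -0.001]
wrist_force: [0.7, 0.4, -0.3]
width: 0.502
```

Run:
```python
from h import *
for n in ("side","top"):
    im=viewer.snapshot(n)[:,:,::-1]; cv2.imwrite(f"pics/{n}1.png",im)
st()
s=cv2.imread("pics/side1.png");t=cv2.imread("pics/top1.png")
cv2.imwrite("pics/z1.png",np.hstack([cv2.resize(s[110:260,180:380],(400,300)),cv2.resize(t[195:255,357:437],(400,300),interpolation=cv2.INTER_CUBIC)]))
```

```text
t 1.03 tcp [445.8 238.8 106.5] w 43.8678 F [-0.4  0.3  0.7] T [-0.01  0.05 -0.04]
tx [-4.521e-01  8.919e-01  6.000e-04] ty [ 0.8919  0.4521 -0.0041] j6 -0.21
```

View pics/side1.png

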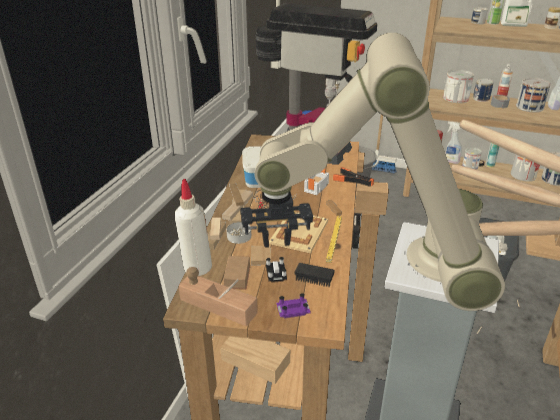

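View pics/z1.png

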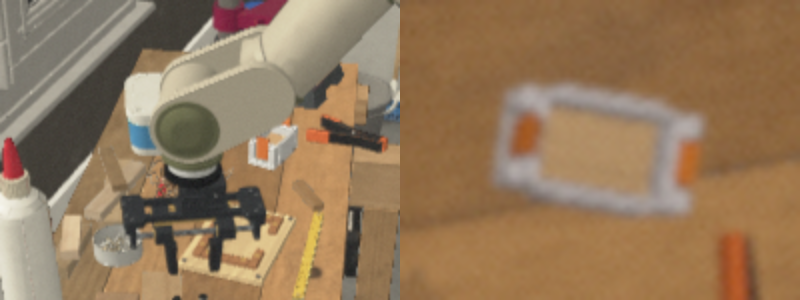

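Request:
jog_arm --pt "0 0 30" --pt "0 0 60" --pt "0 0 70" --pt "0 0 70" --pt "0 0 70" --yaw '[0, 0, 0, 0, 0]'

```text
t: 1.45
tcp_pos: [0.4446, 0.2419, 0.0392]
tcp_rot: [0.521, 0.853, -0.0, -0.0]
wrist_force: [0.2, 0.5, 0.2]
width: 0.498
```

Run:
```python
from h import *
st()
im=viewer.snapshot("side")[:,:,::-1]; cv2.imwrite("pics/z2.png",up(im,5,230,215,350,315))
```

```text
t 1.45 tcp [444.6 241.9  39.2] w 43.8367 F [0.2 0.5 0.2] T [-0.07  0.    0.02]
tx [-4.565e-01  8.897e-01  2.000e-04] ty [ 8.897e-01  4.565e-01 -1.000e-04] j6 -0.21
```

View pics/z2.png

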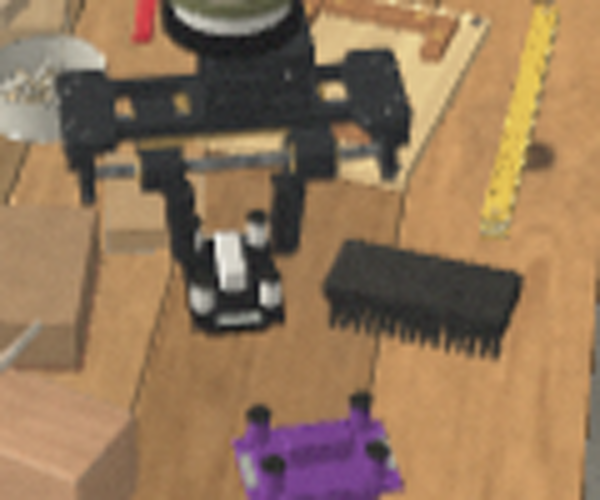

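Request:
jog_arm --pt "0 0 7" --pt "0 0 13.5" --pt "0 0 13.5" --pt "0 0 13.5" --yaw '[0, 0, 0, 0]'

```text
t: 1.83
tcp_pos: [0.4448, 0.2412, 0.0252]
tcp_rot: [0.522, 0.853, -0.0, -0.0]
wrist_force: [0.3, 0.3, 0.5]
width: 0.503
```

Request:
jog_arm --pt "0 0 0" --pt "0 0 0" --pt "0 0 0" --pt "0 0 0" --pt "0 0 0" --yaw '[0, 0, 0, 0, 0]' --fingers 1 --force 40

```text
t: 2.25
tcp_pos: [0.4451, 0.2412, 0.0254]
tcp_rot: [0.522, 0.853, 0.0, 0.0]
wrist_force: [0.5, -0.5, 0.5]
width: 0.158
```

Request:
jog_arm --pt "0 0 -20" --pt "0 0 -60" --pt "0 0 -100" --pt "0 0 -110" --pt "0 0 -110" --yaw '[0, 0, 0, 0, 0]'

```text
t: 2.67
tcp_pos: [0.446, 0.2415, 0.1381]
tcp_rot: [0.522, 0.853, 0.002, 0.002]
wrist_force: [0.4, -0.3, -1.9]
width: 0.155
```

Run:
```python
from h import *
st()
t=viewer.snapshot("top")[:,:,::-1].copy();s=viewer.snapshot("side")[:,:,::-1].copy()
cv2.imwrite("pics/top3.png",t);cv2.imwrite("pics/side3.png",s)
cv2.imwrite("pics/z3.png",np.vstack([np.hstack([up(t,8,372,208,422,244),up(s,8,295,160,345,196)]),up(s,8,235,190,335,225)]))
```

```text
t 2.67 tcp [446.  241.5 138.1] w 13.5973 F [ 0.4 -0.3 -1.9] T [-0.06  0.    0.  ]
tx [-0.4559  0.89   -0.0013] ty [0.89   0.4559 0.0059] j6 -0.21
```

View pics/z3.png

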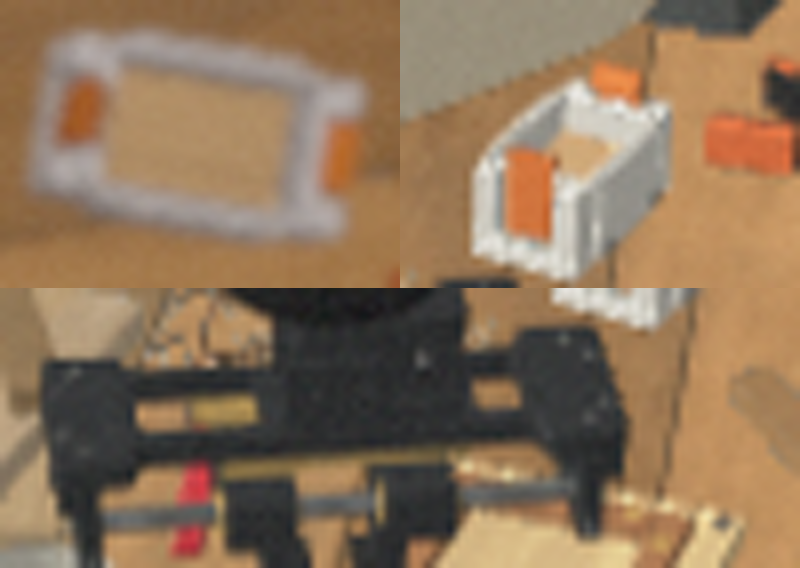

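Run:
```python
from h import *
z=lambda p:(p[0]/8+372-.44,p[1]/8+208-.44)
def o(p,h): return onz("top",z(p),h)[0]*1000
a,b=o((367,78),.044),o((345,240),.044); print("right corners",a,b,np.linalg.norm(a-b))
for ang in (80,81,82,80.8):
    u=np.array([np.cos(np.radians(ang)),np.sin(np.radians(ang)),0]); print(ang,(a+b)/2+49*u)
print("end angle", np.degrees(np.arctan2(*(a-b)[[1,0]])))
# blank visible corners, cavity rim at 44
im=cv2.imread("pics/top3.png"); H=cv2.cvtColor(im,cv2.COLOR_BGR2HSV)
x0,y0,x1,y1=372,208,422,244
U=up(im,8,x0,y0,x1,y1); HU=cv2.cvtColor(U,cv2.COLOR_BGR2HSV)
def rr(m,zh,pick):
    n,l,s,c=cv2.connectedComponentsWithStats(m.astype(np.uint8))
    k=l[pick[1],pick[0]]; 
    if k==0: print("none",HU[pick[1],pick[0]]);return
    cs=cv2.findContours((l==k).astype(np.uint8),cv2.RETR_EXTERNAL,cv2.CHAIN_APPROX_NONE)[0][0][:,0]
    P=onz("top",cs/8+[x0-.44,y0-.44],zh)[:,:2]*1000
    return cv2.minAreaRect(P.astype(np.float32)), P.mean(0)
print(HU[140,190],HU[110,85],HU[155,343],HU[60,200],HU[20,200])
print("blank",rr((HU[...,1]>72)&(HU[...,1]<200),.028,(190,140)))
print("hookL",rr((HU[...,0]<14)&(HU[...,1]>135),.057,(85,110)))
print("hookR",rr((HU[...,0]<14)&(HU[...,1]>135),.057,(343,155)))
met=(HU[...,1]<78)
print("metal",rr(met,.044,(190,55)))
cv2.imwrite("pics/met.png",met*255)
```

```text
right corners [ 499.41971979 -328.22799469   44.        ] [ 445.39294966 -319.7807503    44.        ] 54.683158543280996
80 [ 480.91509543 -275.7487926    44.        ]
81 [ 480.07162351 -275.60764381   44.        ]
82 [ 479.22581667 -275.48123713   44.        ]
80.8 [ 480.24051292 -275.63469551   44.        ]
end angle -8.886416560957498
[ 16 107 176] [ 12 191 163] [ 14 199 182] [  9  21 157] [ 15 133 136]
blank (((482.54888916015625, -265.93218994140625), (77.86427307128906, 39.536376953125), 79.57657623291016), array([ 481.97450371, -267.75679548]))
hookL (((486.4226379394531, -230.90570068359375), (11.46953296661377, 19.70292854309082), 74.81404876708984), array([ 486.30224687, -230.48876018]))
none [ 14 199 182]
hookR None
metal (((480.0227355957031, -271.1481018066406), (107.4801254272461, 65.6613540649414), 79.85475158691406), array([ 479.60863862, -271.85931769]))[ WARN:0@0.553] global loadsave.cpp:1063 imwrite_ Unsupported depth image for selected encoder is fallbacked to CV_8U.
```

View pics/met.png

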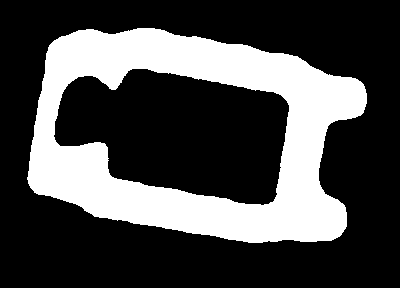

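Run:
```python
from h import *
z=lambda p:(p[0]/8+372-.44,p[1]/8+208-.44)
def o(p,h): return onz("top",z(p),h)[0]*1000
u=np.array([np.cos(np.radians(80.8)),np.sin(np.radians(80.8)),0])
for nm,p,h,d in [("rim+y inner",(111,130),.044,33),("wall-y inner at blank",(282,150),.028,-33),("left bottom",(34,120),0,49),("right end",(356,160),.044,-49)]:
    P=o(p,h); print(nm,P,"centre",P-d*u)
# side view: end face corners, posts of +y end. zoom offsets 295,160
zs=lambda p:((p[0]-400)/8+295-.44,p[1]/8+160-.44)
for nm,p,h in [("bot left",(474,250),0),("bot right",(575,282),0),("top left",(480,165),.044),("top right",(577,195),.044),("far top right",(668,105),.044),("bot far",(664,185),0)]:
    print(nm,onz("side",zs(p),h)[0]*1000)
```

```text
rim+y inner [ 481.54488968 -242.74632785   44.        ] centre [ 476.26881049 -275.3218246    44.        ]
wall-y inner at blank [ 476.32861029 -303.59735115   28.        ] centre [ 481.60468949 -271.0218544    28.        ]
left bottom [ 488.15860905 -225.61389686    0.        ] centre [ 480.32443086 -273.98357385    0.        ]
right end [ 472.0170825  -323.98856862   44.        ] centre [ 479.85126069 -275.61889163   44.        ]
bot left [ 512.48162209 -231.63916691    0.        ]
bot right [ 461.9509738  -220.34774382    0.        ]
top left [ 510.78766445 -231.75404331   44.        ]
top right [ 462.80639087 -220.80519407   44.        ]
far top right [ 447.30078245 -313.0734597    44.        ]
bot far [ 448.12442962 -316.92590401    0.        ]
```

Request:
jog_arm --pt "-35 -15 0" --pt "-75 -32 0" --pt "-115 -49 0" --pt "-155 -66 0" --pt "-195 -83 0" --pt "-235 -100 0" --pt "-275 -118 0" --pt "-315 -135 0" --pt "-355 -152 0" --pt "-395 -169 0" --yaw '[3, 7, 11, 15, 19, 23, 27, 31, 34, 36.3]'

```text
t: 3.6
tcp_pos: [0.4722, -0.1726, 0.1332]
tcp_rot: [0.763, 0.647, -0.001, -0.002]
wrist_force: [0.6, 0.6, -1.5]
width: 0.158
```

Run:
```python
from h import *
s,M=st()
print(M.T@(np.array([.4798,-.2747,.125])-s["tcp_pos"])*1000)
```

```text
t 3.60 tcp [ 472.2 -172.6  133.2] w 13.8778 F [ 0.6  0.6 -1.5] T [-0.09  0.02 -0.03]
tx [0.1628 0.9867 0.0017] ty [ 0.9866 -0.1628 -0.0037] j6 -0.42
[-99.47520313  24.1258647    7.9608542 ]
```

Request:
jog_arm --pt "-30 7 0" --pt "-55 12 0" --pt "-75 17 5" --pt "-85 19 10" --pt "-85 19 10" --pt "-85 19 10" --pt "-85 19 10" --yaw '[0, 0, 0, 0, 0, 0, 0]'

```text
t: 4.18
tcp_pos: [0.4783, -0.2564, 0.1247]
tcp_rot: [0.761, 0.649, -0.0, -0.001]
wrist_force: [-0.1, -0.6, -1.1]
width: 0.153
```

Run:
```python
from h import *
s,M=st()
t=viewer.snapshot("top")[:,:,::-1].copy();s=viewer.snapshot("side")[:,:,::-1].copy()
cv2.imwrite("pics/top4.png",t);cv2.imwrite("pics/side4.png",s)
cv2.imwrite("pics/z4.png",np.hstack([up(t,5,355,190,435,260),up(s,5,280,130,360,200)]))
st()
```

```text
t 4.18 tcp [ 478.3 -256.4  124.7] w 13.4966 F [-0.1 -0.6 -1.1] T [-0.    0.07 -0.03]
tx [0.1587 0.9873 0.0011] ty [ 0.9873 -0.1587 -0.0015] j6 -0.55
t 4.28 tcp [ 478.6 -256.6  125.3] w 13.1943 F [-0.   0.1 -1. ] T [-0.06  0.07 -0.01]
tx [1.583e-01 9.874e-01 3.000e-04] ty [ 9.874e-01 -1.583e-01 -3.000e-04] j6 -0.55
```

View pics/z4.png

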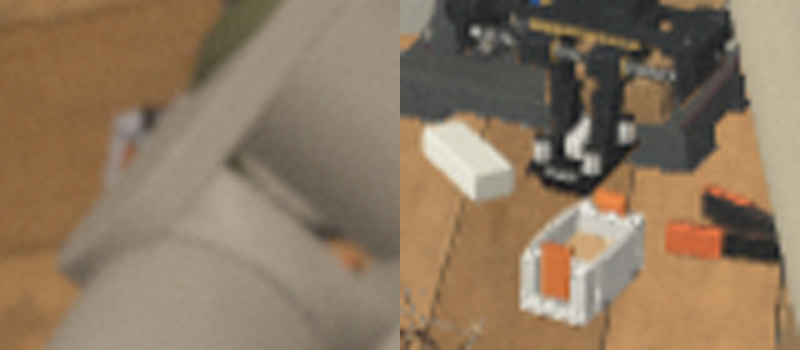

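Request:
jog_arm --pt "-10 2 10" --pt "-17.7 4 20" --pt "-17.7 4 30" --pt "-17.7 4 30" --pt "-17.7 4 30" --pt "-17.7 4 30" --yaw '[0, 0, 0, 0, 0, 0]'

```text
t: 4.78
tcp_pos: [0.4797, -0.2759, 0.0952]
tcp_rot: [0.761, 0.648, 0.0, -0.0]
wrist_force: [0.2, -0.1, -2.0]
width: 0.154
```

Run:
```python
from h import *
s,M=st()
im=viewer.snapshot("side")[:,:,::-1].copy()
cv2.imwrite("pics/side5.png",im)
o=s["tcp_pos"]-[0,0,.025]
X,Y=M[:,1],M[:,0]
c=lambda x,y,z:o+(X*x+Y*y+np.array([0,0,1])*z)/1000
pc=[c(-26,40,17),c(26,40,17),c(-26,-40,17),c(-19,27,41),c(19,27,41),c(-19,-27,41),c(19,-27,41)]
J=np.array([.4798,-.2747,0]);pj=[J+(X*x+Y*y)/1000+[0,0,z/1000] for x,y,z in [(-26,49,0),(26,49,0),(-26,49,44),(26,49,44),(-26,-49,44),(-26,-49,0)]]
k=8;x0,y0=290,145
U=up(im,k,x0,y0,x0+70,y0+70)
for P,col in ((pc,(0,255,255)),(pj,(255,0,255))):
    for q in proj("side",np.array(P)): cv2.drawMarker(U,tuple(int(v) for v in ((q-[x0,y0]+.5)*k)),col,0,10,1)
cv2.imwrite("pics/z5.png",U)
```

```text
t 4.78 tcp [ 479.7 -275.9   95.2] w 13.5087 F [ 0.2 -0.1 -2. ] T [-0.06  0.11 -0.01]
tx [1.597e-01 9.872e-01 2.000e-04] ty [ 9.872e-01 -1.597e-01 -2.000e-04] j6 -0.58
```

View pics/z5.png

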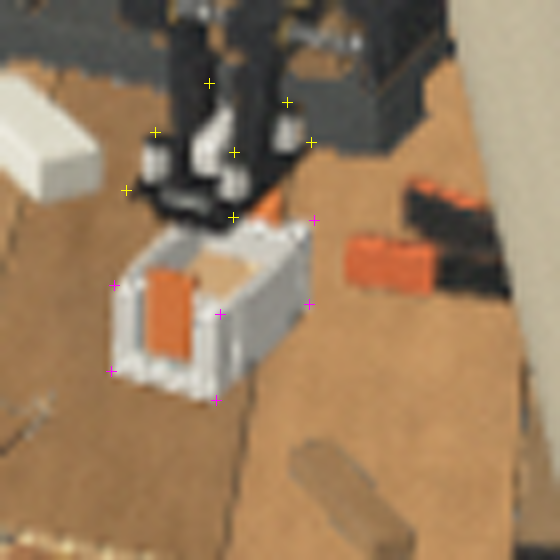

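Request:
jog_arm --pt "1 0 10" --pt "1 0 18" --pt "1 0 24" --pt "1 0 26" --pt "1 0 27" --pt "1 0 27" --pt "1 0 27" --yaw '[0, 0, 0, 0, 0, 0, 0]'

```text
t: 5.42
tcp_pos: [0.4799, -0.2751, 0.0684]
tcp_rot: [0.761, 0.648, 0.0, 0.0]
wrist_force: [0.4, 0.7, -1.3]
width: 0.151
```

Run:
```python
from h import *
s,M=st()
im=viewer.snapshot("side")[:,:,::-1].copy()
cv2.imwrite("pics/z6.png",up(im,8,290,145,360,215))
```

```text
t 5.42 tcp [ 479.9 -275.1   68.4] w 13.2904 F [ 0.4  0.7 -1.3] T [-0.07  0.06  0.04]
tx [ 1.597e-01  9.872e-01 -2.000e-04] ty [ 9.872e-01 -1.597e-01  3.000e-04] j6 -0.57
```

View pics/z6.png

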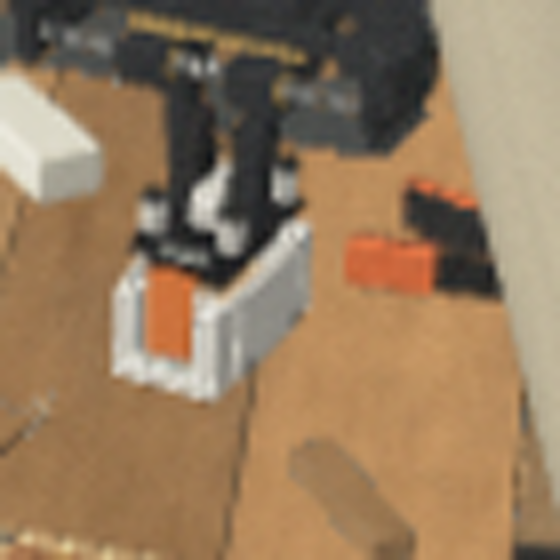

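Request:
jog_arm --pt "0 0 2" --pt "0 0 4" --pt "0 0 5" --pt "0 0 6" --pt "0 0 6" --yaw '[0, 0, 0, 0, 0]' --force 60

```text
t: 5.88
tcp_pos: [0.4805, -0.2755, 0.0634]
tcp_rot: [0.761, 0.648, 0.0, 0.001]
wrist_force: [0.0, 1.5, 7.8]
width: 0.151
```

Request:
jog_arm --pt "0 0 2" --pt "0 0 4" --pt "0 0 6" --pt "0 0 8" --pt "0 0 9" --pt "0 0 9" --yaw '[0, 0, 0, 0, 0, 0]'

```text
t: 6.38
tcp_pos: [0.4799, -0.275, 0.0543]
tcp_rot: [0.761, 0.648, -0.0, 0.0]
wrist_force: [-2.7, 2.3, 14.2]
width: 0.156
```

Run:
```python
from h import *
s,M=st()
im=viewer.snapshot("side")[:,:,::-1].copy()
cv2.imwrite("pics/z7.png",up(im,8,290,145,360,215))
```

```text
t 6.38 tcp [ 479.9 -275.    54.3] w 13.7441 F [-2.7  2.3 14.2] T [0.36 0.55 0.01]
tx [ 1.595e-01  9.872e-01 -6.000e-04] ty [ 9.872e-01 -1.595e-01  7.000e-04] j6 -0.57
```

View pics/z7.png

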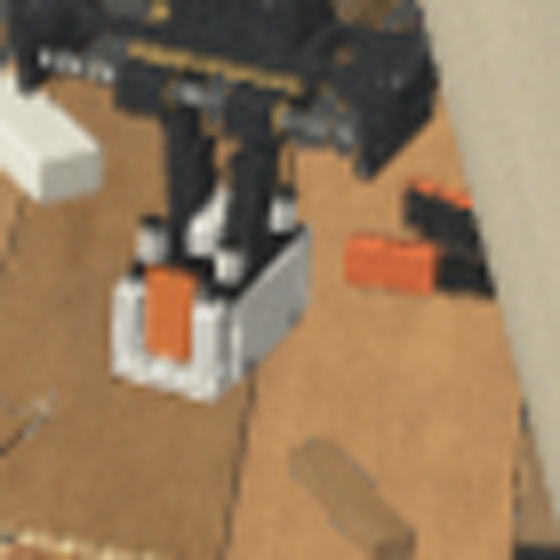

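Request:
jog_arm --pt "0 0 1.5" --pt "0 0 3" --pt "0 0 4" --pt "0 0 4" --pt "0 0 4" --yaw '[0, 0, 0, 0, 0]'

```text
t: 6.85
tcp_pos: [0.48, -0.2751, 0.0542]
tcp_rot: [0.761, 0.648, -0.0, 0.002]
wrist_force: [-13.5, 10.2, 50.5]
width: 0.155
```

Request:
jog_arm --pt "0 0 -4" --pt "0 0 -6" --pt "0 0 -10" --pt "0 0 -14" --pt "0 0 -18" --pt "0 0 -20" --pt "0 0 -20" --pt "0 0 -20" --yaw '[0, 0, 0, 0, 0, 0, 0, 0]'

```text
t: 7.52
tcp_pos: [0.4798, -0.2749, 0.0691]
tcp_rot: [0.761, 0.648, -0.0, -0.0]
wrist_force: [-0.0, -0.6, -7.7]
width: 0.154
```

Run:
```python
from h import *
s,M=st()
im=viewer.snapshot("side")[:,:,::-1].copy()
cv2.imwrite("pics/z8.png",up(im,8,290,145,360,215))
```

```text
t 7.52 tcp [ 479.8 -274.9   69.1] w 13.5870 F [-0.  -0.6 -7.7] T [-0.09  0.08 -0.03]
tx [1.597e-01 9.872e-01 2.000e-04] ty [ 9.872e-01 -1.597e-01 -3.000e-04] j6 -0.57
```

View pics/z8.png

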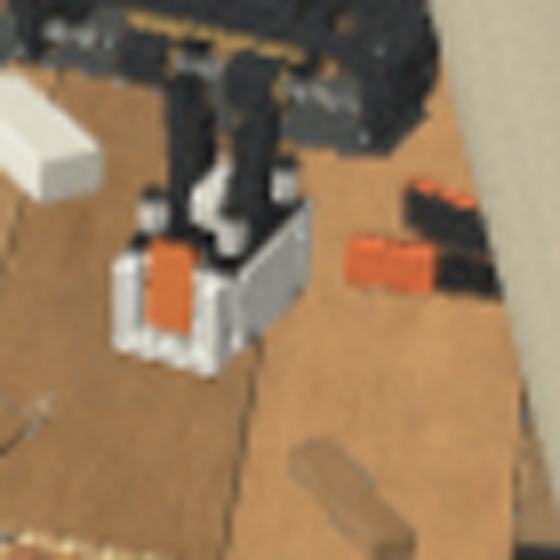

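Request:
jog_arm --pt "0 0 0" --pt "0 0 0" --pt "0 0 0" --pt "0 0 0" --pt "0 0 0" --pt "0 0 0" --pt "0 0 0" --pt "0 0 0" --pt "0 0 0" --yaw '[0, 0, 0, 0, 0, 0, 0, 0, 0]'

```text
t: 8.32
tcp_pos: [0.4798, -0.275, 0.0693]
tcp_rot: [0.761, 0.648, -0.0, 0.0]
wrist_force: [-0.7, 0.0, -7.5]
width: 0.154
```

Request:
jog_arm --pt "0 0 4" --pt "0 0 8" --pt "0 0 11" --pt "0 0 13" --pt "0 0 14.5" --pt "0 0 15.5" --pt "0 0 15.5" --yaw '[0, 0, 0, 0, 0, 0, 0]'

```text
t: 8.9
tcp_pos: [0.4802, -0.2753, 0.0544]
tcp_rot: [0.761, 0.648, 0.0, 0.001]
wrist_force: [0.5, 0.5, -1.1]
width: 0.154
```

Request:
jog_arm --pt "0 0 0" --pt "0 0 0" --pt "0 0 0" --pt "0 0 0" --pt "0 0 -10" --pt "0 0 -30" --pt "0 0 -60" --pt "0 0 -60" --yaw '[0, 0, 0, 0, 0, 0, 0, 0]' --fingers 0.5

```text
t: 9.57
tcp_pos: [0.4815, -0.2764, 0.1191]
tcp_rot: [0.761, 0.648, 0.001, 0.004]
wrist_force: [0.4, -1.4, 0.7]
width: 0.5
```

Run:
```python
from h import *
s,M=st()
im=viewer.snapshot("side")[:,:,::-1].copy()
cv2.imwrite("pics/side9.png",im)
cv2.imwrite("pics/z9.png",up(im,5,240,130,380,250))
```

```text
t 9.57 tcp [ 481.5 -276.4  119.1] w 44.0328 F [ 0.4 -1.4  0.7] T [-0.06  0.09  0.05]
tx [ 0.1595  0.9872 -0.0047] ty [ 0.9872 -0.1595  0.0074] j6 -0.57
```

View pics/z9.png

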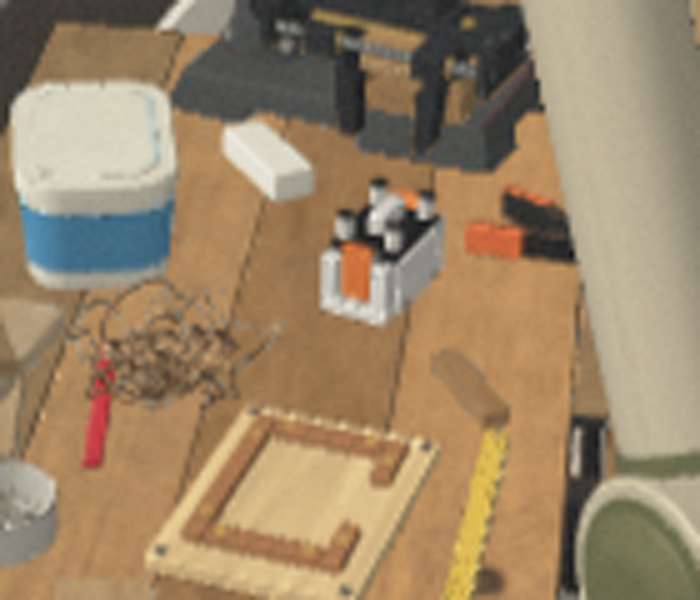

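Run:
```python
from h import *
for p in [(465,240),(470,225),(515,255)]: print(onz("side",(p[0]/5+240,p[1]/5+130),.015)[0]*1000)
s,M=st()
u=np.array([.1597,.9872,0]); G=np.array([479.9,-275,0])-23*u
print("G",G, M.T@(np.array([G[0],G[1],60])-s["tcp_pos"]*1000))
```

```text
[ 432.23903314 -331.58145949   15.        ]
[ 434.68308872 -354.80515637   15.        ]
[ 392.15646212 -322.35479497   15.        ]
t 9.62 tcp [ 480.9 -275.8  116.9] w 43.8974 F [ 0.  -0.3  0.1] T [-0.07  0.09 -0.04]
tx [ 0.1596  0.9872 -0.0033] ty [ 0.9872 -0.1596  0.0052] j6 -0.57
G [ 476.2269 -297.7056    0.    ] [-22.12653722  -1.38477805  56.94129056]
```

Request:
jog_arm --pt "-12 0 0" --pt "-23 0 0" --pt "-23 0 20" --pt "-23 0 40" --pt "-23 0 55" --pt "-23 0 70" --pt "-23 0 85" --pt "-23 0 97" --pt "-23 0 103" --pt "-23 0 103" --yaw '[0, 0, 0, 0, 0, 0, 0, 0, 0, 0]' --fingers 0.13

```text
t: 10.45
tcp_pos: [0.4752, -0.2979, 0.0089]
tcp_rot: [0.762, 0.648, -0.0, -0.002]
wrist_force: [-1.0, 0.4, 0.7]
width: 0.87
```

Run:
```python
from h import *
s,M=st()
im=viewer.snapshot("side")[:,:,::-1].copy()
cv2.imwrite("pics/z10.png",up(im,6,280,130,380,220))
st()
```

```text
t 10.45 tcp [ 475.2 -297.9    8.9] w 76.5777 F [-1.   0.4  0.7] T [-0.05  0.03  0.04]
tx [0.1604 0.987  0.002 ] ty [ 0.987  -0.1604 -0.003 ] j6 -0.61
t 10.50 tcp [ 475.7 -298.1    9.9] w 76.2411 F [-0.  -0.7  0.1] T [-0.07  0.05  0.01]
tx [0.1603 0.9871 0.001 ] ty [ 0.9871 -0.1603 -0.0016] j6 -0.61
```

View pics/z10.png

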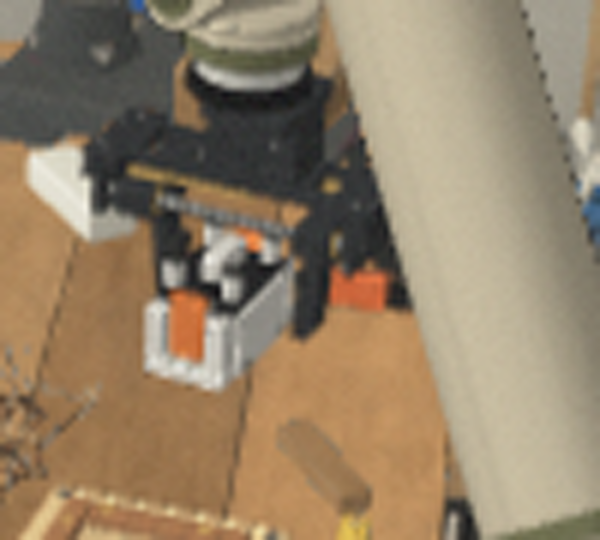

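Request:
jog_arm --pt "0 0 0" --pt "0 0 0" --pt "0 0 0" --pt "0 0 0" --pt "0 0 0" --yaw '[0, 0, 0, 0, 0]' --fingers 1 --force 18

```text
t: 10.92
tcp_pos: [0.4764, -0.298, 0.0114]
tcp_rot: [0.761, 0.648, -0.0, 0.001]
wrist_force: [-0.3, -0.3, 3.6]
width: 0.677
```

Request:
jog_arm --pt "0 0 -2" --pt "0 0 -4" --pt "0 0 -7" --pt "0 0 -9" --pt "0 0 -10" --pt "0 0 -10" --yaw '[0, 0, 0, 0, 0, 0]'

```text
t: 11.42
tcp_pos: [0.4761, -0.2976, 0.0208]
tcp_rot: [0.761, 0.648, -0.0, -0.0]
wrist_force: [0.5, -0.1, -6.6]
width: 0.681
```

Run:
```python
from h import *
s,M=st()
im=viewer.snapshot("side")[:,:,::-1].copy()
cv2.imwrite("pics/z11.png",up(im,6,280,130,380,220))
```

```text
t 11.42 tcp [ 476.1 -297.6   20.8] w 59.9429 F [ 0.5 -0.1 -6.6] T [-0.24  0.12  0.03]
tx [0.1596 0.9872 0.    ] ty [ 9.872e-01 -1.596e-01 -1.000e-04] j6 -0.61
```

View pics/z11.png

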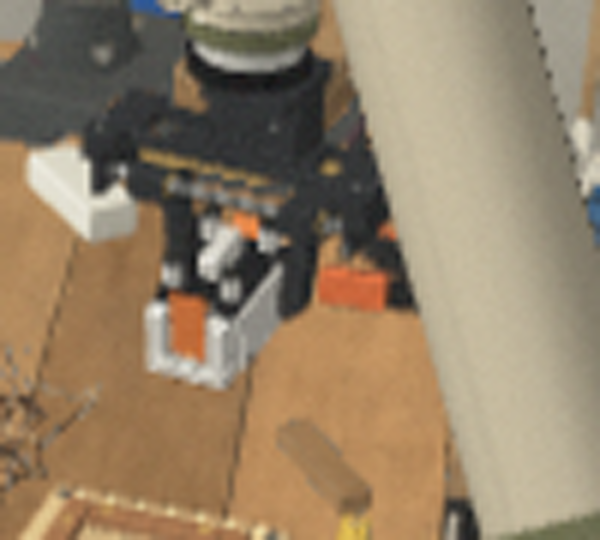

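Request:
jog_arm --pt "2 0 -3" --pt "4 0 -6" --pt "7 0 -10" --pt "10 0 -13" --pt "13 0 -16" --pt "16 0 -19" --pt "20 0 -22" --pt "20 0 -22" --yaw '[0, 0, 0, 0, 0, 0, 0, 0]'

```text
t: 12.13
tcp_pos: [0.4796, -0.2772, 0.0434]
tcp_rot: [0.761, 0.648, 0.0, 0.0]
wrist_force: [0.5, 1.0, -5.4]
width: 0.673
```

Run:
```python
from h import *
s,M=st()
im=viewer.snapshot("side")[:,:,::-1].copy()
cv2.imwrite("pics/z12.png",up(im,6,280,130,380,220))
```

```text
t 12.13 tcp [ 479.6 -277.2   43.4] w 59.2175 F [ 0.5  1.  -5.4] T [-0.15  0.03 -0.04]
tx [ 1.592e-01  9.873e-01 -1.000e-04] ty [ 9.872e-01 -1.592e-01  5.000e-04] j6 -0.58
```

View pics/z12.png

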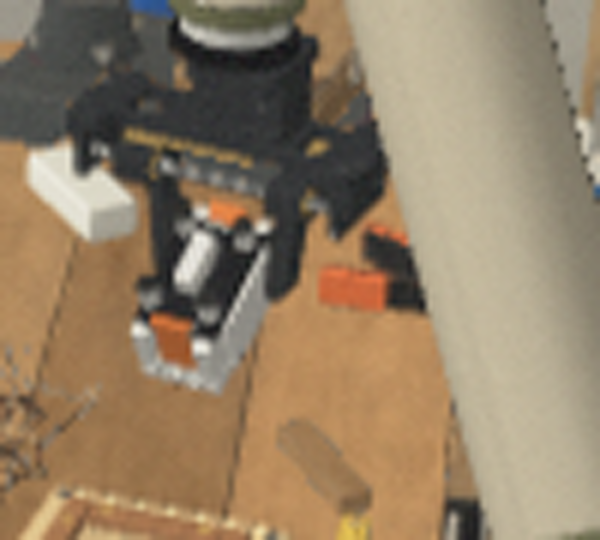

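Request:
jog_arm --pt "3 0 -2" --pt "6 0 -4" --pt "9 0 -6" --pt "12 0 -7.5" --pt "18 0 -10" --pt "24 0 -12.5" --pt "31 0 -14" --pt "37 0 -15.5" --pt "37 0 -15.5" --yaw '[0, 0, 0, 0, 0, 0, 0, 0, 0]'

```text
t: 12.93
tcp_pos: [0.4854, -0.24, 0.0585]
tcp_rot: [0.761, 0.649, 0.0, -0.0]
wrist_force: [-0.4, 0.6, -7.0]
width: 0.677
```

Run:
```python
from h import *
s,M=st()
im=viewer.snapshot("side")[:,:,::-1].copy()
cv2.imwrite("pics/z13.png",up(im,6,280,130,380,220))
```

```text
t 12.93 tcp [ 485.4 -240.    58.5] w 59.5765 F [-0.4  0.6 -7. ] T [-0.25  0.11 -0.02]
tx [1.585e-01 9.874e-01 4.000e-04] ty [ 9.874e-01 -1.585e-01 -1.000e-04] j6 -0.52
```

View pics/z13.png

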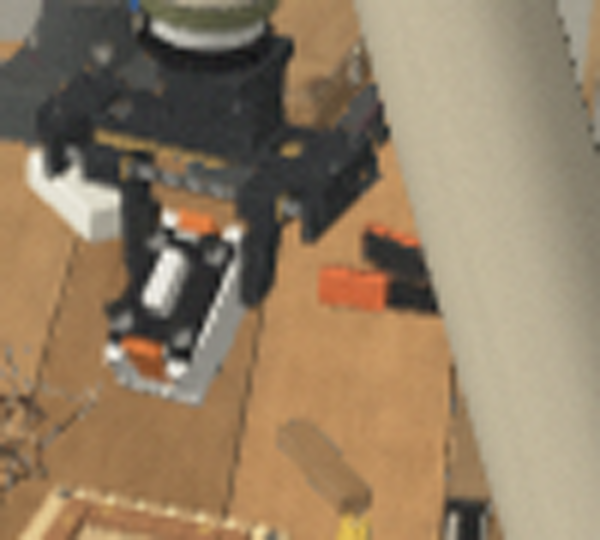

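Request:
jog_arm --pt "0 0 2" --pt "4 0 2" --pt "8 0 2" --pt "12 0 2" --pt "16 0 2" --pt "20 0 2" --pt "20 0 2" --pt "20 0 2" --yaw '[0, 0, 0, 0, 0, 0, 0, 0]' --force 12

```text
t: 13.65
tcp_pos: [0.4889, -0.2214, 0.0565]
tcp_rot: [0.761, 0.648, 0.0, 0.0]
wrist_force: [1.8, -1.5, 0.5]
width: 0.678
```

Run:
```python
from h import *
s,M=st()
im=viewer.snapshot("side")[:,:,::-1].copy()
cv2.imwrite("pics/z14.png",up(im,6,280,130,380,220))
```

```text
t 13.65 tcp [ 488.9 -221.4   56.5] w 59.7042 F [ 1.8 -1.5  0.5] T [-0.29 -0.33 -0.05]
tx [1.596e-01 9.872e-01 3.000e-04] ty [ 0.9872 -0.1596  0.001 ] j6 -0.49
```

View pics/z14.png

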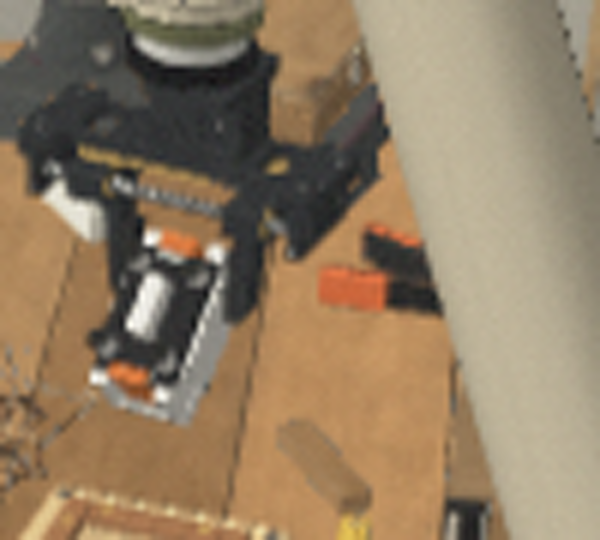

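```bash
cat >> h.py <<'E'
def onplane(name,uv,p0,n):
    o,d=ray(name,uv); return o+d*(((p0-o)@n)/(d@n))[:,None]
def ang(name,pts,x0,y0,k):
    """hook pixels (zoom coords upper,lower) -> points in jig mid-plane; s along tool x, z"""
    s=telemetry.state()
    from scipy.spatial.transform import Rotation as R
    M=R.from_quat(s["tcp_rot"]).as_matrix(); p=s["tcp_pos"]
    uv=np.array(pts,float)/k+[x0-.44,y0-.44]
    P=onplane(name,uv,p,M[:,1]); q=np.c_[(P-p)@M[:,0],P[:,2]]*1000
    print("s,z rel tcp",np.round(q,1).tolist()); d=q[0]-q[1]; print("len %.1f angle %.1f"%(np.hypot(*d),np.degrees(np.arctan2(d[1],-d[0]))))
E
python3 - <<'E'
from h import *
ang("side",[(180,243),(128,378)],280,130,6)
E
```

```text
s,z rel tcp [[4.0, 95.8], [66.8, 38.2]]
len 85.3 angle 42.5
```

Request:
jog_arm --pt "0 0 0" --pt "1 0 -1" --pt "2 0 -2" --pt "3 0 -3" --pt "4 0 -4" --pt "4 0 -5" --pt "4 0 -6" --pt "4 0 -6" --yaw '[0, 0, 0, 0, 0, 0, 0, 0]' --force 8

```text
t: 14.37
tcp_pos: [0.4889, -0.2175, 0.0622]
tcp_rot: [0.761, 0.648, -0.0, -0.0]
wrist_force: [-1.0, -0.3, -5.4]
width: 0.677
```

Run:
```python
from h import *
s,M=st()
im=viewer.snapshot("side")[:,:,::-1].copy()
cv2.imwrite("pics/z15.png",up(im,6,280,130,380,220))
```

```text
t 14.37 tcp [ 488.9 -217.5   62.2] w 59.6024 F [-1.  -0.3 -5.4] T [-0.02  0.18  0.03]
tx [1.595e-01 9.872e-01 3.000e-04] ty [ 9.872e-01 -1.595e-01 -7.000e-04] j6 -0.48
```

View pics/z15.png

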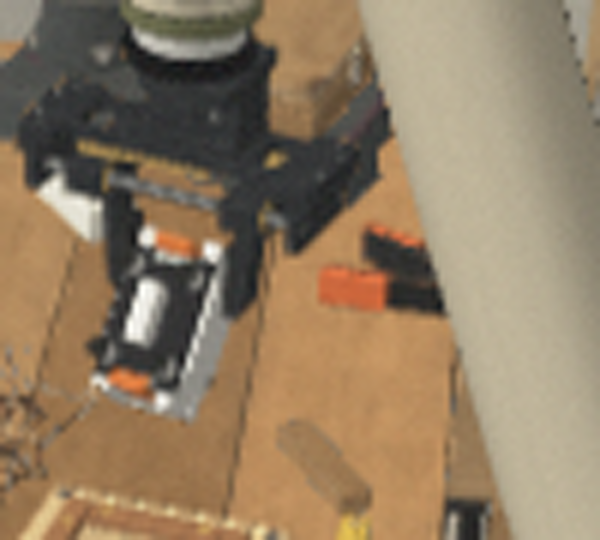

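Request:
jog_arm --pt "1 0 -1" --pt "3 0 -2" --pt "5 0 -3" --pt "7 0 -4" --pt "9 0 -5" --pt "11 0 -6" --pt "12 0 -6" --pt "12 0 -6" --yaw '[0, 0, 0, 0, 0, 0, 0, 0]'

```text
t: 15.08
tcp_pos: [0.4911, -0.2058, 0.0685]
tcp_rot: [0.761, 0.648, -0.0, 0.0]
wrist_force: [-0.7, 0.5, -3.5]
width: 0.681
```

Run:
```python
from h import *
s,M=st()
im=viewer.snapshot("side")[:,:,::-1].copy()
cv2.imwrite("pics/z16.png",up(im,6,280,130,380,220))
```

```text
t 15.08 tcp [ 491.1 -205.8   68.5] w 59.8994 F [-0.7  0.5 -3.5] T [-0.    0.29 -0.01]
tx [ 1.593e-01  9.872e-01 -4.000e-04] ty [ 9.872e-01 -1.593e-01  3.000e-04] j6 -0.46
```

View pics/z16.png

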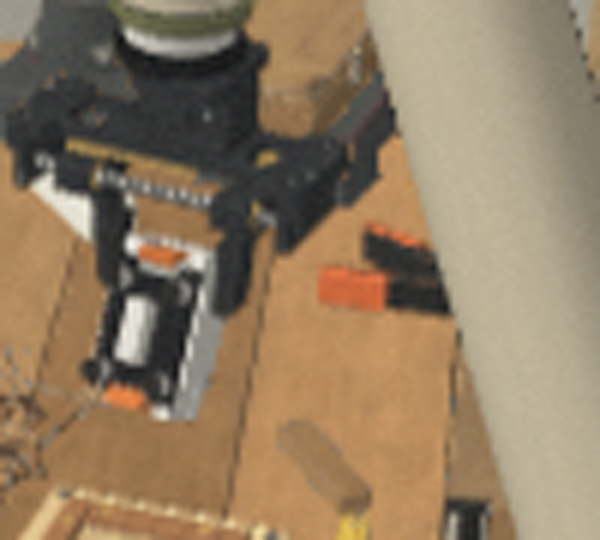

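Run:
```python
from h import *
ang("side",[(162,255),(125,397)],280,130,6)
print(proj("side",telemetry.state()["tcp_pos"])-[280,130],)
```

```text
s,z rel tcp [[12.0, 99.5], [55.0, 27.7]]
len 83.7 angle 59.1
[[27.87925393 48.45404627]]
```

Request:
jog_arm --pt "0 0 0" --pt "0 0 0" --pt "4 0 0" --pt "8 0 0" --pt "12 0 0" --pt "16 0 0" --pt "20 0 0.5" --pt "20 0 0.5" --yaw '[0, 0, 0, 0, 0, 0, 0, 0]' --force 14

```text
t: 15.8
tcp_pos: [0.4947, -0.1854, 0.0685]
tcp_rot: [0.761, 0.648, 0.0, 0.001]
wrist_force: [-2.1, 1.3, 6.9]
width: 0.679
```

Run:
```python
from h import *
s,M=st()
im=viewer.snapshot("side")[:,:,::-1].copy()
cv2.imwrite("pics/z17.png",up(im,6,280,130,380,220))
```

```text
t 15.80 tcp [ 494.7 -185.4   68.5] w 59.7810 F [-2.1  1.3  6.9] T [0.17 0.41 0.01]
tx [ 1.592e-01  9.872e-01 -3.000e-04] ty [ 0.9872 -0.1592  0.0015] j6 -0.42
```

View pics/z17.png

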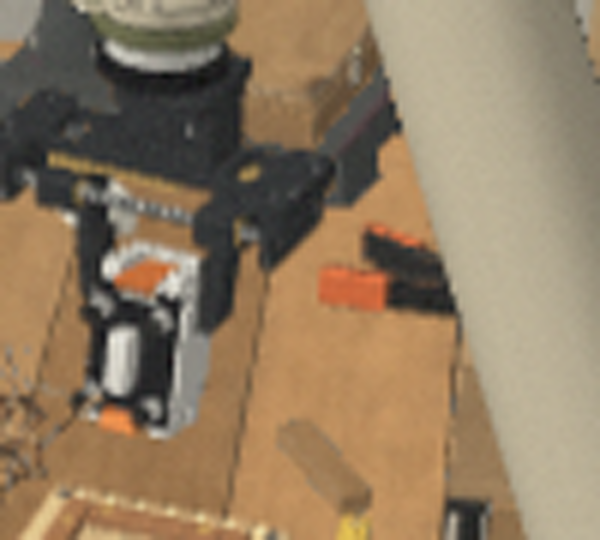

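Request:
jog_arm --pt "2 0 0" --pt "5 0 0.5" --pt "8 0 1" --pt "10 0 1.5" --pt "10 0 1.5" --yaw '[0, 0, 0, 0, 0]'

```text
t: 16.27
tcp_pos: [0.4961, -0.1755, 0.0666]
tcp_rot: [0.761, 0.648, 0.0, 0.0]
wrist_force: [-1.4, 2.2, 6.4]
width: 0.678
```

Run:
```python
from h import *
s,M=st()
im=viewer.snapshot("side")[:,:,::-1].copy()
cv2.imwrite("pics/z18.png",up(im,6,280,130,380,220))
```

```text
t 16.27 tcp [ 496.1 -175.5   66.6] w 59.6457 F [-1.4  2.2  6.4] T [0.24 0.29 0.02]
tx [1.593e-01 9.872e-01 3.000e-04] ty [ 9.872e-01 -1.593e-01  9.000e-04] j6 -0.41
```

View pics/z18.png

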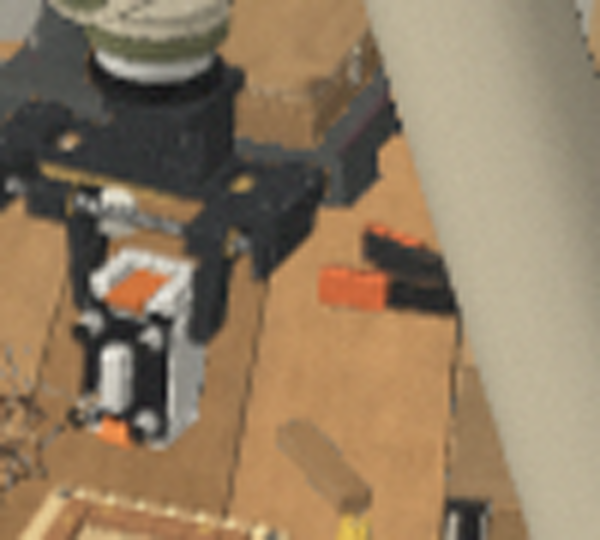

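Run:
```python
from h import *
for p in [(192,262),(98,272),(120,290),(165,262)]:
    P=onz("side",(p[0]/6+280-.4,p[1]/6+130-.4),.098)[0]; Q=P.copy();Q[2]=0
    print(np.round(P*1000,1),(proj("side",Q)-[279.6,129.6])*6)
```

```text
[ 475.  -194.3   98. ] [[186.85791538 409.06674288]]
[ 521.6 -165.1   98. ] [[ 95.4853439  419.56188013]]
[ 503.4 -149.6   98. ] [[116.83456693 438.43614543]]
[ 489.4 -189.1   98. ] [[160.61636329 409.06800762]]
```

Request:
jog_arm --pt "2 0 0.5" --pt "4 0 1" --pt "6 0 2" --pt "6 0 2" --yaw '[0, 0, 0, 0]'

```text
t: 16.65
tcp_pos: [0.4968, -0.1705, 0.0651]
tcp_rot: [0.761, 0.648, -0.0, 0.001]
wrist_force: [-5.3, -2.4, 11.2]
width: 0.678
```

Run:
```python
from h import *
s,M=st()
im=viewer.snapshot("side")[:,:,::-1].copy()
cv2.imwrite("pics/z19.png",up(im,10,280,155,340,210))
```

```text
t 16.65 tcp [ 496.8 -170.5   65.1] w 59.6691 F [-5.3 -2.4 11.2] T [-0.42  1.03  0.03]
tx [ 0.1589  0.9873 -0.0017] ty [ 9.873e-01 -1.589e-01  7.000e-04] j6 -0.40
```

View pics/z19.png

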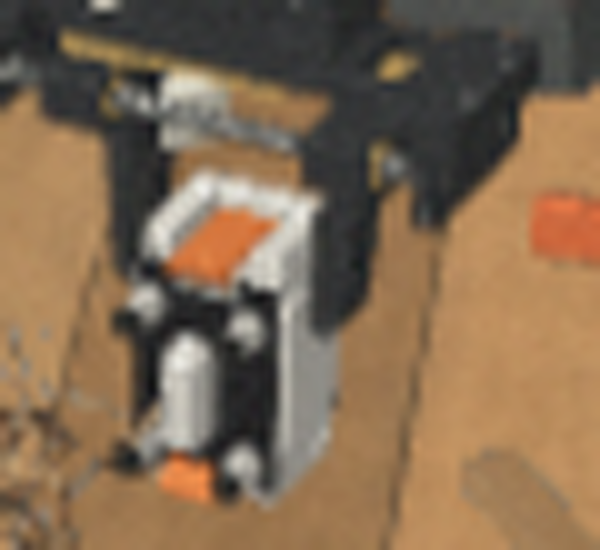

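Request:
jog_arm --pt "-1 0 -0.5" --pt "-2 0 -1.5" --pt "-3 0 -2" --pt "-3 0 -2" --yaw '[0, 0, 0, 0]'

```text
t: 17.03
tcp_pos: [0.496, -0.1732, 0.0656]
tcp_rot: [0.762, 0.648, -0.0, -0.001]
wrist_force: [0.3, -0.9, -7.5]
width: 0.678
```

Request:
jog_arm --pt "0 0 0" --pt "0 0 0" --pt "0 0 0" --pt "0 0 0" --yaw '[0, 0, 0, 0]' --fingers 0.13

```text
t: 17.37
tcp_pos: [0.4965, -0.1735, 0.0665]
tcp_rot: [0.761, 0.648, 0.0, 0.0]
wrist_force: [0.7, -0.4, -0.3]
width: 0.871
```

Run:
```python
from h import *
s,M=st()
im=viewer.snapshot("side")[:,:,::-1].copy()
cv2.imwrite("pics/z20.png",up(im,10,280,155,340,210))
for p in [(145,240),(200,170),(325,195),(270,285)]: 
    P=onz("side",(p[0]/10+280-.45,p[1]/10+155-.45),.098)[0]; print(P, M.T@(P-s["tcp_pos"])*1000)
```

```text
t 17.37 tcp [ 496.5 -173.5   66.5] w 76.6193 F [ 0.7 -0.4 -0.3] T [-0.05  0.09  0.02]
tx [ 1.597e-01  9.872e-01 -4.000e-04] ty [ 9.872e-01 -1.597e-01  8.000e-04] j6 -0.40
[ 0.51962647 -0.13924239  0.098     ] [ 37.44887703  17.3716676  -31.4619704 ]
[ 0.51746293 -0.19192142  0.098     ] [-14.89954577  23.64891208 -31.43753965]
[ 0.47193044 -0.18949524  0.098     ] [-19.77620976 -21.68662614 -31.4735342 ]
[ 0.47107311 -0.12454998  0.098     ] [ 44.19855213 -32.90492537 -31.50634693]
```

View pics/z20.png

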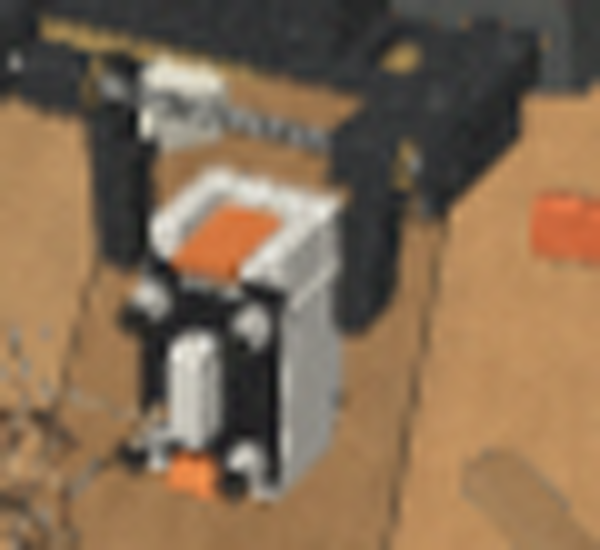

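Run:
```python
from h import *
s,M=st()
for p,z in [((155,238),.098),((212,170),.098),((342,200),.098),((282,288),.098),((275,498),0),((342,420),0),((135,460),.0)]: 
    P=onz("side",(p[0]/10+280-.45,p[1]/10+155-.45),z)[0]; print(p,np.round(P*1000,1), np.round((M.T@(P-s["tcp_pos"])*1000)[:2],1))
```

```text
t 17.42 tcp [ 496.5 -173.4   66.5] w 76.9582 F [ 0.2  0.8 -0.5] T [-0.12  0.04  0.01]
tx [ 1.597e-01  9.872e-01 -3.000e-04] ty [ 9.872e-01 -1.597e-01  6.000e-04] j6 -0.40
(155, 238) [ 516.9 -141.7   98. ] [34.6 15.1]
(212, 170) [ 513.6 -193.3   98. ] [-16.9  20.1]
(342, 200) [ 465.5 -188.1   98. ] [-19.5 -28.2]
(282, 288) [ 466.7 -124.    98. ] [ 44.  -37.2]
(275, 498) [ 474.2 -148.5    0. ] [ 21.1 -26. ]
(342, 420) [ 467.5 -205.8    0. ] [-36.6 -23.5]
(135, 460) [ 527.5 -155.7    0. ] [22.4 27.8]
```

Request:
jog_arm --pt "0 0 -25" --pt "0 0 -55" --pt "0 0 -80" --pt "30 0 -90" --pt "70 0 -90" --pt "110 0 -90" --pt "150 0 -90" --pt "190 0 -90" --pt "230 0 -90" --pt "250 0 -90" --yaw '[0, 0, 0, 0, 0, 0, 0, 0, 0, 0]'

```text
t: 18.25
tcp_pos: [0.5362, 0.0773, 0.1565]
tcp_rot: [0.761, 0.649, 0.0, -0.0]
wrist_force: [0.5, 0.6, -0.5]
width: 0.876
```

Run:
```python
from h import *
s,M=st()
t=viewer.snapshot("top")[:,:,::-1].copy();cv2.imwrite("pics/top21.png",t)
s=viewer.snapshot("side")[:,:,::-1].copy();cv2.imwrite("pics/side21.png",s)
cv2.imwrite("pics/z21.png",np.hstack([up(t,8,335,190,385,250),up(s,8,280,150,330,210)]))
```

```text
t 18.25 tcp [536.2  77.3 156.5] w 77.0598 F [ 0.5  0.6 -0.5] T [-0.08  0.1   0.  ]
tx [1.571e-01 9.876e-01 8.000e-04] ty [ 9.876e-01 -1.571e-01  5.000e-04] j6 0.08
```

View pics/z21.png

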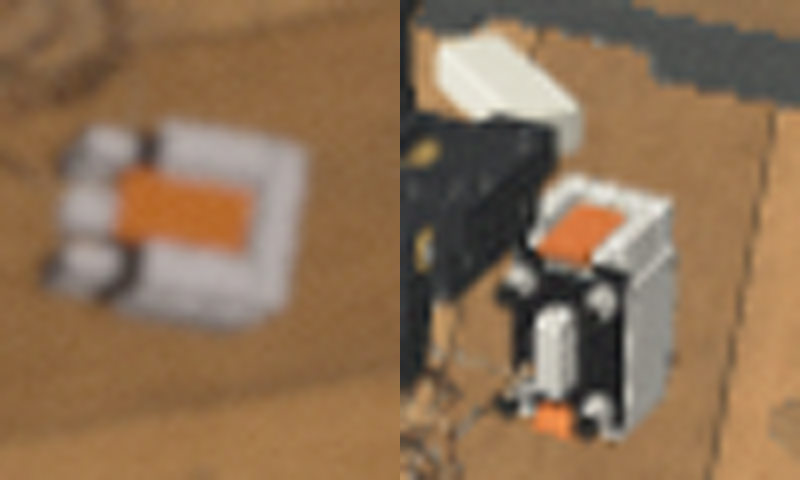

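Run:
```python
from h import *
u=np.array([.1597,.9872,0]);v=np.array([.9872,-.1597,0])
T=np.array([496.5,-173.5,0])
for p,z in [((306,145),.098),((287,305),.098),((297,225),.098),((165,122),.098),((140,300),.098),((120,172),.098),((60,215),.06)]:
    P=onz("top",(p[0]/8+335-.44,p[1]/8+190-.44),z)[0]*1000; print(p,np.round(P,1),"s %.1f x %.1f"%((P-T)@u,(P-T)@v))
print("side")
for p,z in [((675,200),.098),((572,175),.098),((620,435),0),((675,370),0),((630,270),.098)]:
    P=onz("side",((p[0]-400)/8+280-.44,p[1]/8+150-.44),z)[0]*1000; print(p,np.round(P,1),"s %.1f x %.1f"%((P-T)@u,(P-T)@v))
```

```text
(306, 145) [ 518.6 -199.6   98. ] s -22.3 x 26.0
(287, 305) [ 467.4 -193.    98. ] s -23.9 x -25.7
(297, 225) [ 492.9 -196.5   98. ] s -23.2 x 0.2
(165, 122) [ 525.8 -154.7   98. ] s 23.3 x 25.9
(140, 300) [ 468.7 -146.2   98. ] s 22.5 x -31.8
(120, 172) [ 509.6 -140.2   98. ] s 35.0 x 7.6
(60, 215) [ 499.2 -125.5   60. ] s 47.8 x -5.0
side
(675, 200) [ 464.9 -188.2   98. ] s -19.6 x -28.9
(572, 175) [ 512.8 -194.5   98. ] s -18.1 x 19.5
(620, 435) [ 475.  -151.1    0. ] s 18.7 x -24.9
(675, 370) [ 468.3 -210.8    0. ] s -41.3 x -21.9
(630, 270) [ 465.1 -124.9   98. ] s 43.0 x -38.8
```

Run:
```python
from h import *
q=np.array([(62,362),(341,369),(57,563),(338,568)],float)
px=np.c_[245+q[:,0]/4.545-.4,200+(q[:,1]-300)/4.545-.4]
P=onz("top",px,.012)*1000; print(P, P.mean(0)); 
print(np.degrees(np.arctan2(*(P[0]-P[1])[:2])),np.degrees(np.arctan2(*(P[2]-P[3])[:2])))
# inner frame corners at z=.012 / tops .022
q=np.array([(104,400),(296,404),(103,528),(293,530)],float)
px=np.c_[245+q[:,0]/4.545-.4,200+(q[:,1]-300)/4.545-.4]
P=onz("top",px,.012)*1000;print(P,P.mean(0))
s,M=st()
print(M.T@(np.array([496.5,-173.5,150])+(-10.5)*np.array([.1597,.9872,0])-s["tcp_pos"]*1000))
```

```text
[[510.97133061  98.3994708   12.        ]
 [507.69570821 -69.85346398  12.        ]
 [390.2301256  100.01416927  12.        ]
 [388.30486375 -67.91004783  12.        ]] [449.30050704  15.16253207  12.        ]
1.1153186303107794 0.6568709845982355
[[488.12598314  72.8366978   12.        ]
 [486.38465549 -42.75627417  12.        ]
 [411.26310763  72.70653296  12.        ]
 [410.76931654 -41.01960052  12.        ]] [449.1357657   15.44183902  12.        ]
t 18.35 tcp [536.2  76.4 156.3] w 76.3988 F [-0.  -0.2 -0.5] T [-0.08  0.06 -0.02]
tx [1.555e-01 9.878e-01 4.000e-04] ty [ 9.878e-01 -1.555e-01  4.000e-04] j6 0.08
[-263.49797245   -0.4298503     6.22166251]
```

Request:
jog_arm --pt "-40 0 0" --pt "-80 0 0" --pt "-120 0 0" --pt "-160 0 0" --pt "-200 0 0" --pt "-235 0 0" --pt "-255 0 0" --pt "-263.5 0 0" --pt "-263.5 0 0" --pt "-263.5 0 0" --yaw '[0, 0, 0, 0, 0, 0, 0, 0, 0, 0]'

```text
t: 19.18
tcp_pos: [0.4938, -0.1864, 0.1562]
tcp_rot: [0.762, 0.648, 0.0, -0.0]
wrist_force: [-0.1, -0.2, -0.7]
width: 0.871
```

Run:
```python
from h import *
s,M=st()
print(M.T@(np.array([496.5,-173.5,38])+(-10.5)*np.array([.1597,.9872,0])-s["tcp_pos"]*1000))
```

```text
t 19.18 tcp [ 493.8 -186.4  156.2] w 76.6390 F [-0.1 -0.2 -0.7] T [-0.06  0.11 -0.03]
tx [1.605e-01 9.870e-01 4.000e-04] ty [ 9.870e-01 -1.605e-01 -3.000e-04] j6 -0.42
[  2.64449477   0.59436049 118.19314658]
```

Request:
jog_arm --pt "1 0 30" --pt "1 0 60" --pt "1 0 85" --pt "1 0 105" --pt "1 0 115" --pt "1 0 118" --pt "1 0 118" --pt "1 0 118" --yaw '[0, 0, 0, 0, 0, 0, 0, 0]'

```text
t: 19.85
tcp_pos: [0.4949, -0.1855, 0.0393]
tcp_rot: [0.761, 0.648, 0.0, 0.001]
wrist_force: [-0.4, 0.2, 1.2]
width: 0.872
```

Run:
```python
from h import *
s,M=st()
print(M.T@(np.array([496.5,-173.5,38])+(-10.5)*np.array([.1597,.9872,0])-s["tcp_pos"]*1000))
im=viewer.snapshot("side")[:,:,::-1].copy()
cv2.imwrite("pics/z22.png",up(im,6,280,130,380,220))
```

```text
t 19.85 tcp [ 494.9 -185.5   39.3] w 76.6948 F [-0.4  0.2  1.2] T [-0.08  0.1  -0.02]
tx [ 1.590e-01  9.873e-01 -7.000e-04] ty [ 0.9873 -0.159   0.0015] j6 -0.42
[ 1.57949703 -0.31139676  1.26426534]
```

View pics/z22.png

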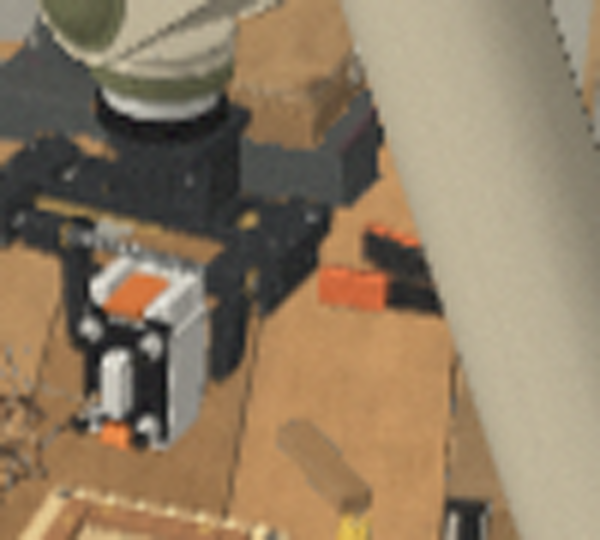

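Request:
jog_arm --pt "2 0 0" --pt "2 0 0" --yaw '[0, 0]'

```text
t: 20.07
tcp_pos: [0.4949, -0.1835, 0.0391]
tcp_rot: [0.761, 0.648, 0.0, 0.001]
wrist_force: [0.1, 0.5, -0.4]
width: 0.871
```

Request:
jog_arm --pt "0 0 0" --pt "0 0 0" --pt "0 0 0" --pt "0 0 -3" --pt "0 0 -6" --pt "0 0 -10" --pt "-10 0 -10" --pt "-25 0 -10" --pt "-40 0 -10" --pt "-55 0 -10" --yaw '[0, 0, 0, 0, 0, 0, 0, 0, 0, 0]' --fingers 1 --force 45

```text
t: 20.9
tcp_pos: [0.4855, -0.2392, 0.0481]
tcp_rot: [0.761, 0.648, -0.0, -0.0]
wrist_force: [-0.4, -1.0, -6.8]
width: 0.68
```

Run:
```python
from h import *
s,M=st()
im=viewer.snapshot("side")[:,:,::-1].copy()
cv2.imwrite("pics/z23.png",up(im,6,280,130,380,220))
```

```text
t 20.90 tcp [ 485.5 -239.2   48.1] w 59.8568 F [-0.4 -1.  -6.8] T [-0.15  0.05  0.01]
tx [ 1.594e-01  9.872e-01 -1.000e-04] ty [ 9.872e-01 -1.594e-01 -3.000e-04] j6 -0.52
```

View pics/z23.png

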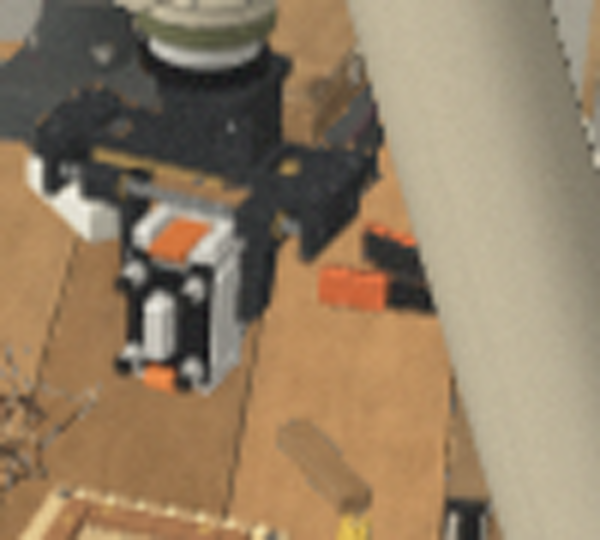

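Request:
jog_arm --pt "-10 0 0" --pt "-18 0 0" --pt "-18 0 4" --pt "-18 0 7" --pt "-18 0 9" --pt "-18 0 10.5" --pt "-18 0 10.5" --yaw '[0, 0, 0, 0, 0, 0, 0]'

```text
t: 21.53
tcp_pos: [0.4828, -0.2553, 0.0384]
tcp_rot: [0.761, 0.649, -0.0, -0.0]
wrist_force: [-4.1, 0.3, 3.3]
width: 0.675
```

Request:
jog_arm --pt "0 0 0" --pt "0 0 -0.5" --pt "1.5 0 -1.5" --pt "3 0 -2" --pt "5 0 -3" --pt "7.5 0 -4" --pt "10 0 -5" --pt "10 0 -5" --yaw '[0, 0, 0, 0, 0, 0, 0, 0]' --force 14

```text
t: 22.2
tcp_pos: [0.4847, -0.2453, 0.0428]
tcp_rot: [0.761, 0.648, 0.0, -0.0]
wrist_force: [0.2, -0.4, -7.0]
width: 0.678
```

Run:
```python
from h import *
s,M=st()
im=viewer.snapshot("side")[:,:,::-1].copy()
cv2.imwrite("pics/z24.png",up(im,6,280,130,380,220))
```

```text
t 22.20 tcp [ 484.7 -245.3   42.8] w 59.6648 F [ 0.2 -0.4 -7. ] T [-0.16  0.05 -0.04]
tx [1.592e-01 9.872e-01 2.000e-04] ty [ 0.9872 -0.1592  0.    ] j6 -0.53
```

View pics/z24.png

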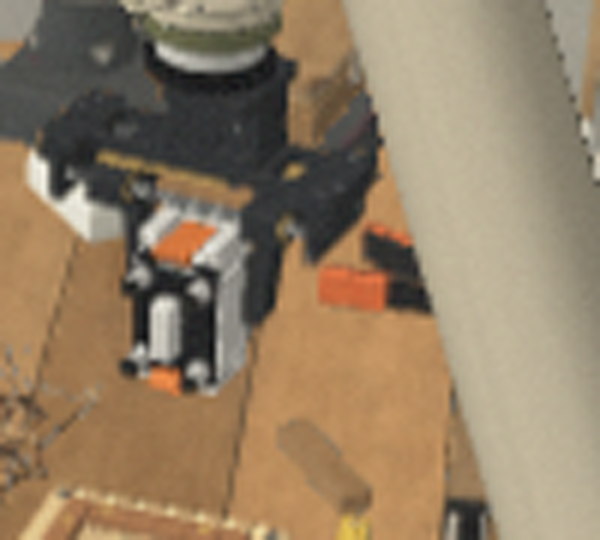

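Request:
jog_arm --pt "0 0 1.5" --pt "0 0 3" --pt "0 0 4" --pt "0 0 5" --pt "0 0 5" --yaw '[0, 0, 0, 0, 0]' --force 12

```text
t: 22.67
tcp_pos: [0.4844, -0.2461, 0.0384]
tcp_rot: [0.761, 0.648, -0.0, 0.0]
wrist_force: [-3.0, -0.8, 3.6]
width: 0.683
```

Run:
```python
from h import *
s,M=st()
im=viewer.snapshot("side")[:,:,::-1].copy()
cv2.imwrite("pics/z25.png",up(im,10,290,150,340,205))
```

```text
t 22.67 tcp [ 484.4 -246.1   38.4] w 60.0866 F [-3.  -0.8  3.6] T [ 0.05  0.75 -0.  ]
tx [ 1.597e-01  9.872e-01 -5.000e-04] ty [ 9.872e-01 -1.597e-01  2.000e-04] j6 -0.53
```

View pics/z25.png

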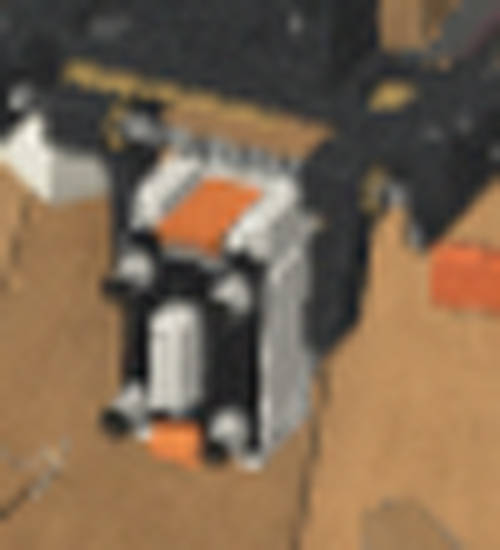

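Request:
jog_arm --pt "0 0 -1" --pt "0 0 -1" --pt "0 0 -1" --pt "-4 0 -1" --pt "-10 0 -1" --pt "-10 0 -1" --pt "-10 0 -1" --yaw '[0, 0, 0, 0, 0, 0, 0]' --fingers 0.2

```text
t: 23.3
tcp_pos: [0.4829, -0.2562, 0.0387]
tcp_rot: [0.762, 0.648, 0.0, 0.0]
wrist_force: [0.8, 0.4, -1.1]
width: 0.801
```

Request:
jog_arm --pt "0 0 0" --pt "0 0 0" --pt "0 0 0" --pt "0 0 0" --pt "0 0 -1" --pt "0.5 0 -2" --pt "1 0 -3" --pt "2 0 -4" --pt "2 0 -4" --yaw '[0, 0, 0, 0, 0, 0, 0, 0, 0]' --fingers 1 --force 12

```text
t: 24.05
tcp_pos: [0.4832, -0.2534, 0.0427]
tcp_rot: [0.761, 0.648, -0.0, -0.0]
wrist_force: [-0.5, 0.2, -6.2]
width: 0.679
```

Run:
```python
from h import *
s,M=st()
im=viewer.snapshot("side")[:,:,::-1].copy()
cv2.imwrite("pics/z26.png",up(im,10,290,150,340,205))
```

```text
t 24.05 tcp [ 483.2 -253.4   42.7] w 59.7544 F [-0.5  0.2 -6.2] T [-0.12  0.12  0.01]
tx [1.594e-01 9.872e-01 3.000e-04] ty [ 9.872e-01 -1.594e-01 -5.000e-04] j6 -0.54
```

View pics/z26.png

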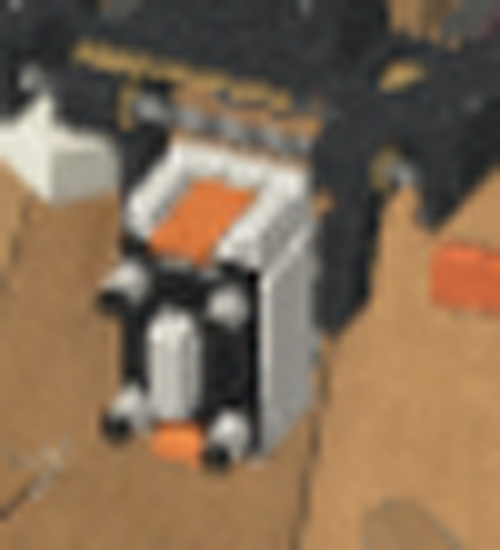

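Request:
jog_arm --pt "2 0 -1" --pt "4 0 -2" --pt "7 0 -3.5" --pt "10 0 -5" --pt "13 0 -6" --pt "16 0 -7" --pt "19 0 -7.5" --pt "22 0 -8" --pt "22 0 -8" --yaw '[0, 0, 0, 0, 0, 0, 0, 0, 0]' --force 11

```text
t: 24.85
tcp_pos: [0.4869, -0.2314, 0.0509]
tcp_rot: [0.761, 0.648, 0.0, -0.0]
wrist_force: [0.0, 0.4, -4.9]
width: 0.677
```

Run:
```python
from h import *
s,M=st()
im=viewer.snapshot("side")[:,:,::-1].copy()
cv2.imwrite("pics/z27.png",up(im,10,285,150,335,205))
```

```text
t 24.85 tcp [ 486.9 -231.4   50.9] w 59.5628 F [ 0.   0.4 -4.9] T [-0.06  0.03  0.03]
tx [1.593e-01 9.872e-01 2.000e-04] ty [ 9.872e-01 -1.593e-01  1.000e-04] j6 -0.50
```

View pics/z27.png

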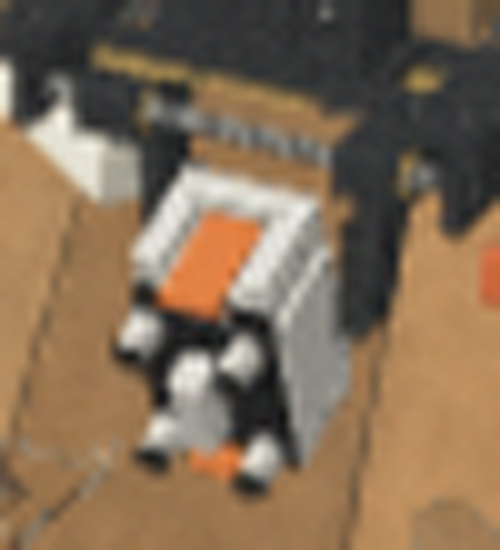

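Request:
jog_arm --pt "3 0 -0.5" --pt "6 0 -1" --pt "9 0 -1.5" --pt "12 0 -2.5" --pt "15 0 -3.5" --pt "18 0 -4.5" --pt "22 0 -5.5" --pt "26 0 -6.5" --pt "30 0 -7" --pt "30 0 -7" --yaw '[0, 0, 0, 0, 0, 0, 0, 0, 0, 0]'

```text
t: 25.73
tcp_pos: [0.492, -0.2021, 0.0584]
tcp_rot: [0.761, 0.648, 0.0, 0.001]
wrist_force: [-0.7, -2.2, 1.0]
width: 0.681
```

Run:
```python
from h import *
s,M=st()
im=viewer.snapshot("side")[:,:,::-1].copy()
cv2.imwrite("pics/z28.png",up(im,10,285,150,335,205))
```

```text
t 25.73 tcp [ 492.  -202.1   58.4] w 59.9123 F [-0.7 -2.2  1. ] T [-0.43  0.24  0.  ]
tx [ 1.590e-01  9.873e-01 -8.000e-04] ty [ 0.9873 -0.159   0.0013] j6 -0.45
```

View pics/z28.png

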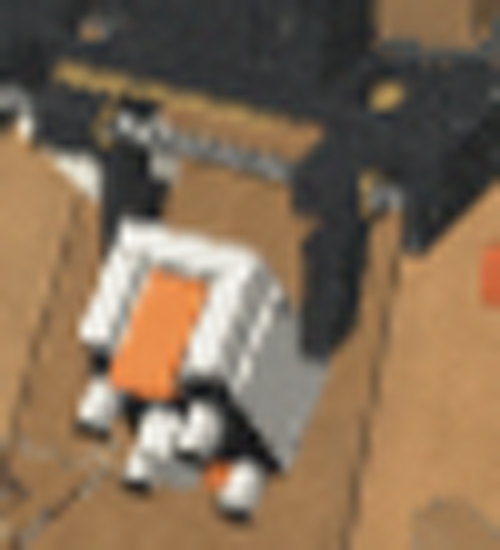

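Request:
jog_arm --pt "2 0 -0.5" --pt "4 0 -1" --pt "7 0 -1" --pt "10 0 -1" --pt "13 0 -1" --pt "16 0 -1" --pt "16 0 -1" --yaw '[0, 0, 0, 0, 0, 0, 0]' --force 13

```text
t: 26.37
tcp_pos: [0.4949, -0.187, 0.0603]
tcp_rot: [0.761, 0.648, 0.0, 0.002]
wrist_force: [-2.4, -3.5, 13.9]
width: 0.682
```

Run:
```python
from h import *
s,M=st()
im=viewer.snapshot("side")[:,:,::-1].copy()
cv2.imwrite("pics/z29.png",up(im,10,285,150,335,205))
```

```text
t 26.37 tcp [ 494.9 -187.    60.3] w 59.9816 F [-2.4 -3.5 13.9] T [-0.6   0.61  0.01]
tx [ 0.1594  0.9872 -0.0018] ty [ 0.9872 -0.1594  0.0028] j6 -0.42
```

View pics/z29.png

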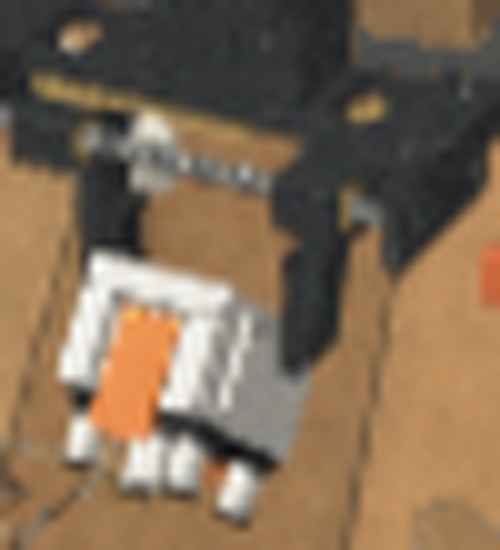

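Request:
jog_arm --pt "0 0 -1" --pt "3 0 -1.5" --pt "6 0 -1.5" --pt "9 0 -1" --pt "12 0 0" --pt "12 0 0" --yaw '[0, 0, 0, 0, 0, 0]'

```text
t: 26.92
tcp_pos: [0.4966, -0.1742, 0.0599]
tcp_rot: [0.761, 0.648, 0.001, 0.001]
wrist_force: [-0.3, 1.1, 13.9]
width: 0.678
```

Run:
```python
from h import *
s,M=st()
im=viewer.snapshot("side")[:,:,::-1].copy()
cv2.imwrite("pics/z30.png",up(im,10,285,150,335,205))
```

```text
t 26.92 tcp [ 496.6 -174.2   59.9] w 59.6403 F [-0.3  1.1 13.9] T [-0.09  0.33 -0.02]
tx [ 1.594e-01  9.872e-01 -1.000e-04] ty [ 0.9872 -0.1594  0.0017] j6 -0.40
```

View pics/z30.png

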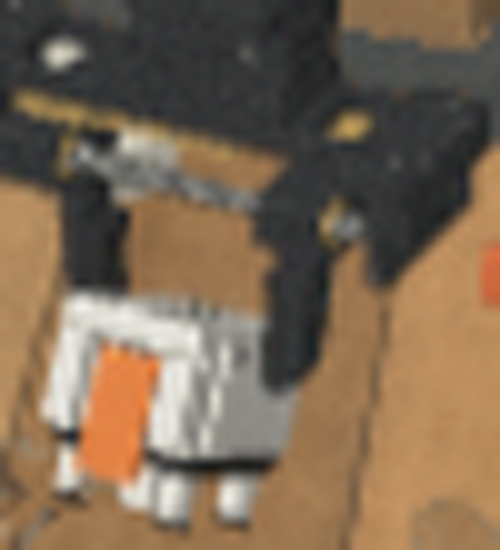

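Request:
jog_arm --pt "2 0 0.5" --pt "4 0 1" --pt "6 0 2" --pt "8 0 3" --pt "8 0 3" --yaw '[0, 0, 0, 0, 0]'

```text
t: 27.38
tcp_pos: [0.4978, -0.1659, 0.0568]
tcp_rot: [0.761, 0.648, 0.001, 0.0]
wrist_force: [-1.0, 2.6, 15.0]
width: 0.675
```

Run:
```python
from h import *
s,M=st()
im=viewer.snapshot("side")[:,:,::-1].copy()
cv2.imwrite("pics/z31.png",up(im,10,285,150,335,205))
```

```text
t 27.38 tcp [ 497.8 -165.9   56.8] w 59.3793 F [-1.   2.6 15. ] T [ 0.29  0.36 -0.01]
tx [1.596e-01 9.872e-01 8.000e-04] ty [ 0.9872 -0.1596  0.0014] j6 -0.39
```

View pics/z31.png

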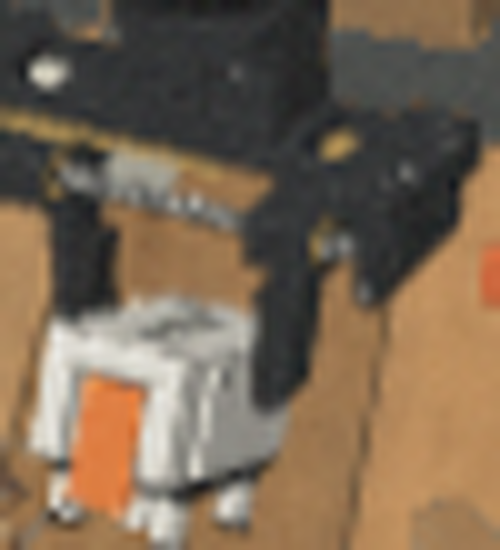

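Request:
jog_arm --pt "2 0 0.5" --pt "4 0 1" --pt "6 0 2" --pt "7 0 3" --pt "7 0 3" --yaw '[0, 0, 0, 0, 0]'

```text
t: 27.85
tcp_pos: [0.4988, -0.1586, 0.0537]
tcp_rot: [0.761, 0.648, 0.001, -0.0]
wrist_force: [-1.2, 4.9, 14.0]
width: 0.681
```

Run:
```python
from h import *
s,M=st()
im=viewer.snapshot("side")[:,:,::-1].copy()
cv2.imwrite("pics/z32.png",up(im,10,280,150,335,210))
```

```text
t 27.85 tcp [ 498.8 -158.6   53.7] w 59.9489 F [-1.2  4.9 14. ] T [0.7  0.15 0.07]
tx [0.1596 0.9872 0.0016] ty [ 0.9872 -0.1596  0.001 ] j6 -0.38
```

View pics/z32.png

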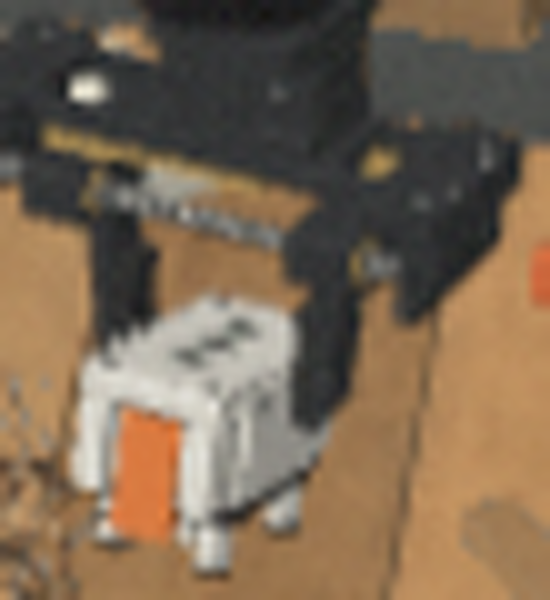

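Run:
```python
from h import *
def g(p,z): return onz("side",(p[0]/10+280-.45,p[1]/10+150-.45),z)[0]*1000
for p,z in [((212,574),0),((284,533),0),((112,545),0),((85,368),.07),((215,410),.07),((298,312),.07),((205,298),.07)]: print(p,np.round(g(p,z),1))
```

```text
(212, 574) [ 489.4 -125.3    0. ]
(284, 533) [ 474.2 -158.8    0. ]
(112, 545) [ 527.6 -131.3    0. ]
(85, 368) [ 537.1 -128.8   70. ]
(215, 410) [ 487.2 -117.3   70. ]
(298, 312) [ 480.8 -189.7   70. ]
(205, 298) [ 513.9 -188.2   70. ]
```

Request:
jog_arm --pt "1 0 1" --pt "2 0 2" --pt "3 0 3" --pt "4 0 4.5" --pt "5 0 6" --pt "5 0 6" --yaw '[0, 0, 0, 0, 0, 0]'

```text
t: 28.4
tcp_pos: [0.4996, -0.1533, 0.0475]
tcp_rot: [0.761, 0.648, 0.001, -0.0]
wrist_force: [-0.3, 6.9, 12.8]
width: 0.681
```

Run:
```python
from h import *
s,M=st()
im=viewer.snapshot("side")[:,:,::-1].copy()
cv2.imwrite("pics/z33.png",up(im,10,280,150,335,210))
```

```text
t 28.40 tcp [ 499.6 -153.3   47.5] w 59.9675 F [-0.3  6.9 12.8] T [ 0.95  0.05 -0.  ]
tx [0.1597 0.9872 0.0023] ty [ 9.872e-01 -1.597e-01  8.000e-04] j6 -0.37
```

View pics/z33.png

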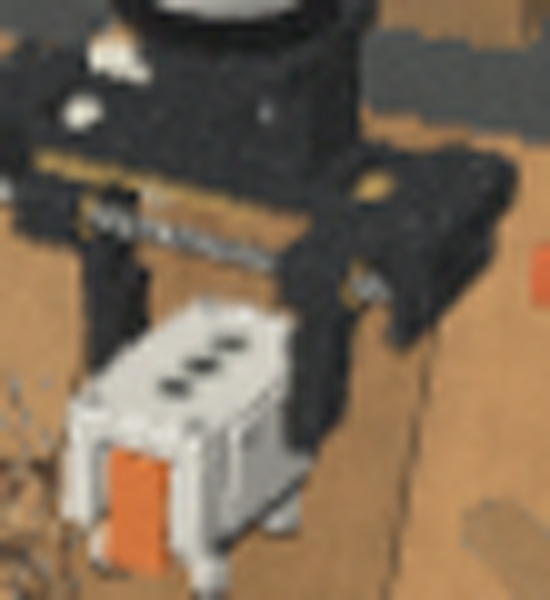

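Run:
```python
from h import *
def g(p,z): return onz("side",(p[0]/10+280-.45,p[1]/10+150-.45),z)[0]*1000
for p,z in [((205,598),0),((284,533),0),((97,560),0),((73,403),.07),((203,440),.07),((298,318),.07),((205,300),.07),((175,387),.07),((232,343),.07)]: print(p,np.round(g(p,z),1))
```

```text
(205, 598) [ 487. -110.    0.]
(284, 533) [ 474.2 -158.8    0. ]
(97, 560) [ 529.3 -120.4    0. ]
(73, 403) [ 533.3 -105.6   70. ]
(203, 440) [485.  -97.5  70. ]
(298, 318) [ 479.5 -185.7   70. ]
(205, 300) [ 513.4 -186.8   70. ]
(175, 387) [ 504.5 -127.1   70. ]
(232, 343) [ 495.6 -161.7   70. ]
```

Request:
jog_arm --pt "0.5 0 1" --pt "1 0 2" --pt "1.5 0 3" --pt "2 0 4" --pt "2 0 4" --yaw '[0, 0, 0, 0, 0]'

```text
t: 28.87
tcp_pos: [0.4998, -0.1518, 0.0437]
tcp_rot: [0.761, 0.648, 0.001, -0.0]
wrist_force: [-1.6, 4.3, 14.5]
width: 0.678
```

Run:
```python
from h import *
s,M=st()
im=viewer.snapshot("side")[:,:,::-1].copy()
cv2.imwrite("pics/z34.png",up(im,10,280,155,335,215))
```

```text
t 28.87 tcp [ 499.8 -151.8   43.7] w 59.6830 F [-1.6  4.3 14.5] T [0.66 0.4  0.11]
tx [0.1595 0.9872 0.0013] ty [ 9.872e-01 -1.595e-01  6.000e-04] j6 -0.36
```

View pics/z34.png

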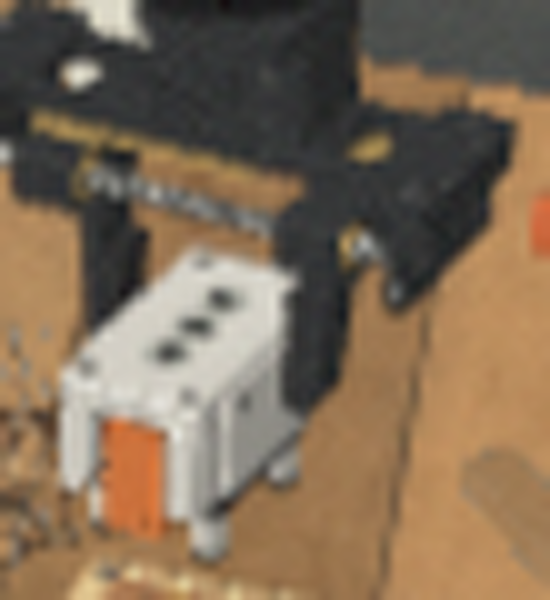

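Request:
jog_arm --pt "0 0 0" --pt "0 0 -1" --pt "0 0 -1" --pt "0 0 -1" --yaw '[0, 0, 0, 0]' --force 6

```text
t: 29.25
tcp_pos: [0.4992, -0.1523, 0.0434]
tcp_rot: [0.761, 0.648, 0.0, -0.001]
wrist_force: [-0.1, 2.7, -0.1]
width: 0.673
```

Request:
jog_arm --pt "0 0 0" --pt "0 0 0" --pt "0 0 0" --pt "0 0 0" --pt "0 0 -30" --pt "0 0 -60" --pt "30 0 -70" --pt "70 0 -70" --pt "110 0 -70" --pt "150 0 -70" --yaw '[0, 0, 0, 0, 0, 0, 0, 0, 0, 0]' --fingers 0.13

```text
t: 30.08
tcp_pos: [0.5236, -0.0036, 0.1141]
tcp_rot: [0.762, 0.648, 0.0, 0.0]
wrist_force: [0.1, -0.1, -0.6]
width: 0.867
```

Request:
jog_arm --pt "40 0 0" --pt "80 0 0" --pt "100 0 0" --yaw '[0, 0, 0]'

```text
t: 30.33
tcp_pos: [0.5394, 0.0975, 0.1138]
tcp_rot: [0.761, 0.649, 0.0, -0.0]
wrist_force: [-0.7, -0.1, -0.2]
width: 0.868
```

Run:
```python
from h import *
s,M=st()
t=viewer.snapshot("top")[:,:,::-1].copy();cv2.imwrite("pics/top35.png",t)
s=viewer.snapshot("side")[:,:,::-1].copy();cv2.imwrite("pics/side35.png",s)
cv2.imwrite("pics/z35.png",np.hstack([up(t,8,320,195,370,255),up(s,8,275,160,325,220)]))
st()
```

```text
t 30.33 tcp [539.4  97.5 113.8] w 76.3417 F [-0.7 -0.1 -0.2] T [-0.06  0.07  0.02]
tx [1.573e-01 9.876e-01 7.000e-04] ty [ 9.876e-01 -1.573e-01  2.000e-04] j6 0.12
t 30.43 tcp [539.4  96.5 113.7] w 76.5041 F [-0.1 -0.8  0.4] T [-0.05  0.08 -0.01]
tx [1.556e-01 9.878e-01 3.000e-04] ty [ 9.878e-01 -1.556e-01  1.000e-04] j6 0.12
```

View pics/z35.png

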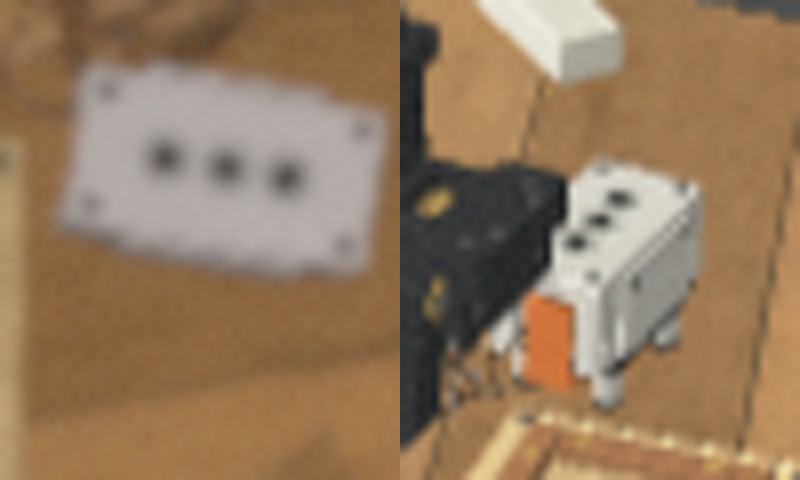

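Run:
```python
from h import *
q=np.array([(107,90),(362,128),(90,205),(345,245),(225,167)],float)
P=onz("top",q/8+[320-.44,195-.44],.07)*1000; print(P,P[:4].mean(0))
d=P[0]-P[1]+P[2]-P[3]; a=np.degrees(np.arctan2(d[1],d[0])); print("y angle",a)
C=P[:4].mean(0); C=(C+P[4])/2
s,M=st(); print("tool x ang",np.degrees(np.arctan2(M[1,0],M[0,0])))
print(C, M.T@(np.array([C[0],C[1],100])-s["tcp_pos"]*1000))
```

```text
[[ 526.06168703 -100.55732273   70.        ]
 [ 514.02673618 -183.84991593   70.        ]
 [ 488.24757973  -94.85811624   70.        ]
 [ 475.64570098 -177.90640613   70.        ]
 [ 500.96092073 -138.99085085   70.        ]] [ 500.99542598 -139.29294026   70.        ]
y angle 81.57514233756787
t 30.43 tcp [539.4  96.5 113.7] w 76.5041 F [-0.1 -0.8  0.4] T [-0.05  0.08 -0.01]
tx [1.556e-01 9.878e-01 3.000e-04] ty [ 9.878e-01 -1.556e-01  1.000e-04] j6 0.12
tool x ang 81.04975199818911
[ 500.97817335 -139.14189556   70.        ] [-238.80404771   -1.30542348   13.60424249]
```

Request:
jog_arm --pt "-40 0 0" --pt "-80 0 0" --pt "-120 0 0" --pt "-160 0 0" --pt "-200 -1 0" --pt "-228 -1 0" --pt "-239 -1 0" --pt "-239 -1 0" --pt "-239 -1 20" --pt "-239 -1 40" --yaw '[0, 0, 0, 0, 0, 0, 0, 0, 0, 0]'

```text
t: 31.27
tcp_pos: [0.5007, -0.1415, 0.074]
tcp_rot: [0.761, 0.648, 0.001, 0.001]
wrist_force: [-0.7, 0.2, -0.3]
width: 0.871
```

Request:
jog_arm --pt "0 0 20" --pt "0 0 35" --pt "0 0 43" --pt "0 0 43" --pt "0 0 43" --yaw '[0, 0, 0, 0, 0]'

```text
t: 31.68
tcp_pos: [0.5005, -0.1414, 0.031]
tcp_rot: [0.761, 0.648, -0.0, -0.0]
wrist_force: [0.4, -1.2, 0.5]
width: 0.872
```

Request:
jog_arm --pt "0 0 0" --pt "0 0 0" --pt "0 0 0" --pt "0 0 0" --pt "0 0 -5" --pt "0 0 -15" --pt "0 0 -30" --pt "0 0 -40" --pt "0 0 -40" --yaw '[0, 0, 0, 0, 0, 0, 0, 0, 0]' --fingers 1 --force 45

```text
t: 32.43
tcp_pos: [0.5008, -0.1424, 0.0727]
tcp_rot: [0.761, 0.648, 0.0, 0.001]
wrist_force: [0.7, 0.1, -7.8]
width: 0.675
```

Run:
```python
from h import *
s,M=st()
im=viewer.snapshot("side")[:,:,::-1].copy()
cv2.imwrite("pics/z36.png",up(im,6,265,130,365,220))
```

```text
t 32.43 tcp [ 500.8 -142.4   72.7] w 59.4415 F [ 0.7  0.1 -7.8] T [-0.1   0.    0.01]
tx [ 0.1597  0.9872 -0.001 ] ty [ 0.9872 -0.1597  0.0025] j6 -0.34
```

View pics/z36.png

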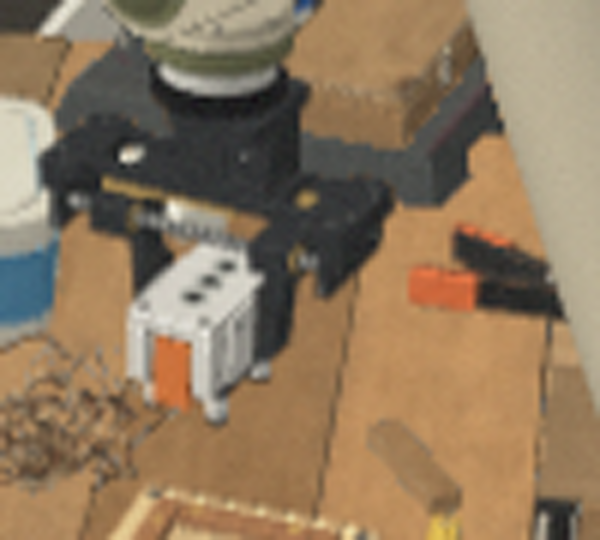

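Request:
jog_arm --pt "14 -7 -5" --pt "32 -17 -10" --pt "52 -27 -10" --pt "72 -38 -10" --pt "92 -48 -10" --pt "112 -59 -10" --pt "128 -67 -10" --pt "138 -72 -10" --pt "144 -75.4 -10" --pt "144 -75.4 -10" --yaw '[0, -1, -2, -3, -4, -5, -6, -7, -8.3, -8.3]'

```text
t: 33.32
tcp_pos: [0.4482, 0.0131, 0.0806]
tcp_rot: [0.712, 0.703, -0.0, -0.0]
wrist_force: [0.0, 0.5, -7.5]
width: 0.677
```

Run:
```python
from h import *
s,M=st(); print(np.degrees(np.arctan2(M[1,0],M[0,0])))
im=viewer.snapshot("side")[:,:,::-1].copy()
cv2.imwrite("pics/z37.png",up(im,6,235,160,335,260))
s,M=st(); print(M.T@(np.array([449.2,12.9,80])-s["tcp_pos"]*1000))
```

```text
t 33.32 tcp [448.2  13.1  80.6] w 59.5740 F [ 0.   0.5 -7.5] T [-0.15  0.07 -0.04]
tx [1.280e-02 9.999e-01 3.000e-04] ty [ 0.9999 -0.0128 -0.001 ] j6 -0.22
89.26528134621557
t 33.37 tcp [448.8  12.2  80.7] w 59.6598 F [-0.2 -0.7 -7. ] T [-0.12  0.03 -0.04]
tx [ 1.460e-02  9.999e-01 -2.000e-04] ty [ 9.999e-01 -1.460e-02 -2.000e-04] j6 -0.22
[0.67955701 0.34324535 0.65108847]
```

View pics/z37.png

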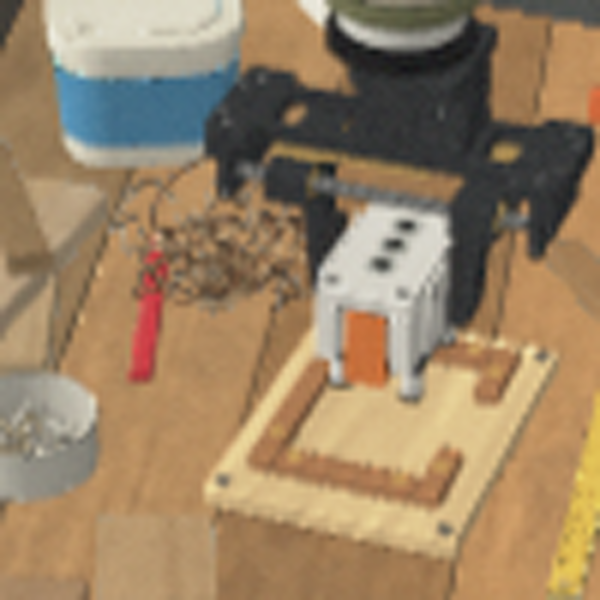

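Request:
jog_arm --pt "0 0 10" --pt "0 0 20" --pt "0 0 28" --pt "0 0 30" --pt "0 0 30" --yaw '[0, 0, 0, 0, 0]'

```text
t: 33.78
tcp_pos: [0.4489, 0.0117, 0.0503]
tcp_rot: [0.713, 0.701, -0.0, -0.0]
wrist_force: [0.1, 0.5, -6.3]
width: 0.675
```

Run:
```python
from h import *
s,M=st()
im=viewer.snapshot("side")[:,:,::-1].copy()
cv2.imwrite("pics/z38.png",up(im,6,235,160,335,260))
```

```text
t 33.78 tcp [448.9  11.7  50.3] w 59.4010 F [ 0.1  0.5 -6.3] T [-0.09  0.07 -0.01]
tx [1.630e-02 9.999e-01 2.000e-04] ty [ 0.9999 -0.0163 -0.0011] j6 -0.22
```

View pics/z38.png

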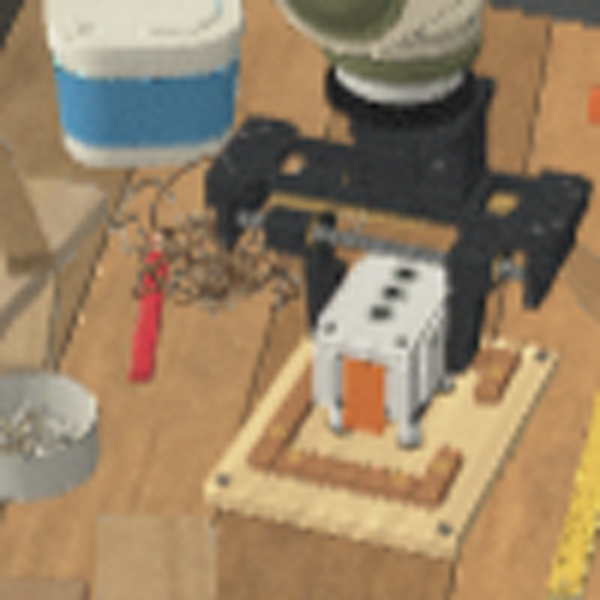

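Aligned inside the frame; lower to contact and release.

Request:
jog_arm --pt "1 0 2" --pt "1 0 4" --pt "1 0 6" --pt "1 0 7" --pt "1 0 7.5" --pt "1 0 7.5" --yaw '[0, 0, 0, 0, 0, 0]'

```text
t: 34.33
tcp_pos: [0.449, 0.0131, 0.0436]
tcp_rot: [0.713, 0.702, 0.0, 0.0]
wrist_force: [-1.0, -0.3, -0.9]
width: 0.677
```

Request:
jog_arm --pt "0 0 0" --pt "0 0 0" --pt "0 0 0" --pt "0 0 0" --pt "0 0 0" --pt "0 0 -15" --pt "0 0 -40" --pt "0 0 -70" --pt "0 0 -90" --yaw '[0, 0, 0, 0, 0, 0, 0, 0, 0]' --fingers 0.13

```text
t: 35.08
tcp_pos: [0.4492, 0.0131, 0.1354]
tcp_rot: [0.713, 0.702, 0.0, 0.001]
wrist_force: [1.4, 0.7, 0.1]
width: 0.87
```

Request:
jog_arm --pt "-40 0 0" --pt "-80 0 0" --pt "-120 0 0" --pt "-160 0 0" --pt "-200 0 0" --pt "-240 0 0" --pt "-240 0 0" --yaw '[0, 0, 0, 0, 0, 0, 0]'

```text
t: 35.67
tcp_pos: [0.4453, -0.2331, 0.1333]
tcp_rot: [0.714, 0.7, -0.0, 0.002]
wrist_force: [-0.4, 0.5, 0.5]
width: 0.87
```

Run:
```python
from h import *
s,M=st()
t=viewer.snapshot("top")[:,:,::-1].copy();cv2.imwrite("pics/top39.png",t)
s=viewer.snapshot("side")[:,:,::-1].copy();cv2.imwrite("pics/side39.png",s)
cv2.imwrite("pics/z39.png",np.hstack([up(t,5,250,200,330,270),up(s,5,240,185,320,255)]))
```

```text
t 35.67 tcp [ 445.3 -233.1  133.3] w 76.5247 F [-0.4  0.5  0.5] T [-0.04  0.09 -0.02]
tx [ 0.0206  0.9998 -0.0027] ty [ 0.9998 -0.0206  0.0016] j6 -0.70
```

View pics/z39.png

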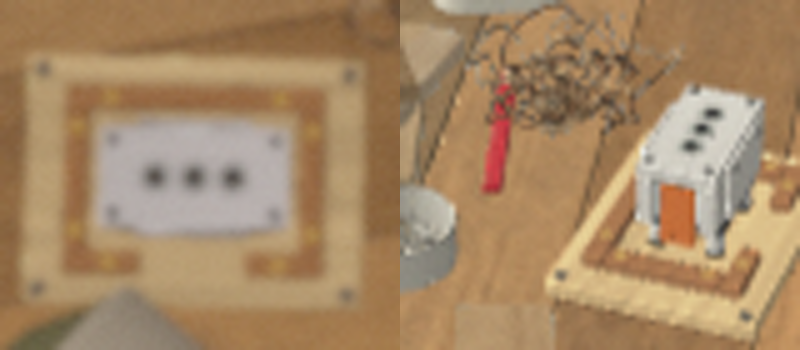

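View pics/top39.png

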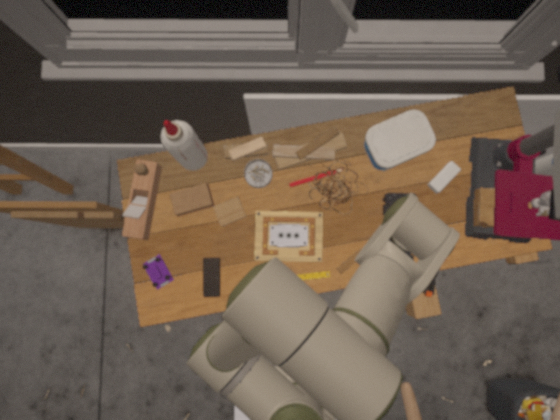

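Run:
```python
from h import *
q=np.array([(112,138),(276,141),(111,213),(274,215),(193,177)],float)
P=onz("top",q/5+[250-.4,200-.4],.082)*1000
print(P.round(1),P.mean(0)); d=P[0]-P[1]+P[2]-P[3];print(np.degrees(np.arctan2(d[1],d[0])))
a=cv2.imread("pics/side0.png");b=cv2.imread("pics/side39.png")
from rig import order
st(); print(order.job_done())
```

```text
[[468.2  58.3  82. ]
 [467.1 -26.5  82. ]
 [429.5  58.4  82. ]
 [429.  -25.5  82. ]
 [448.3  16.3  82. ]] [448.40507009  16.19761438  82.        ]
89.46577718223064
t 35.77 tcp [ 444.8 -227.8  132.9] w 76.5173 F [-0.3  0.3 -0.1] T [-0.03  0.03 -0.05]
tx [1.810e-02 9.998e-01 4.000e-04] ty [ 9.998e-01 -1.810e-02 -3.000e-04] j6 -0.69
the job is handed in; nothing more can be done
None
```

The job is handed in at about 36 s. The jig stands upside down on the cover's feet inside the batten frame, bushings up, with the gripper clear of it.

- **Cover:** I pressed it home with up to about 50 N. The fingers stopped at the height expected for a shut cover.
- **Tug test:** Holding only the grip bar, the jig hung level about 15 mm up for roughly a second. I then set it down and let go.
- **Turning over:** The tool only points down, so I tipped the jig in two stages on the bench, first onto its end and then onto the feet, with a light grip. I then gripped it afresh and carried it to the board.

**Last checks:**
- The top view puts the jig's middle at (448.4, 16.2) mm and the frame's centre at about (449.2, 15.3) mm, so about 1 mm off.
- The jig's long side is within 1° of the frame's.
- In the side view it looks upright.
- The bystanders I could see in the last top view look unmoved. I compared them by eye only, and the arm hid most of the spring clamp, which I had passed close to.

**Not checked or off plan:**
- The blank and the hook angles were not measured after the flip. The weight on the wrist was the same as in the tug test, and the visible hook looked shut.
- While tipping, the pads slipped about 10 mm in the first stage. My first grip for the second stage would not pivot, so I set the jig back on its end and gripped again.

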